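Reset a beading place for the next guest

TASK

Get this place at the beading table ready for the next guest: turn every porcelain cup that stands upside down on the cork mat the right way up and stand it in the low cream tray, and clear every wooden bead the last guest left in the bead board into the cups (any cup will do). Lay the metal ruler flat and flush along the long edge of the board that faces the robot, its ends level with the board's ends, and leave the bracelet, pliers and cord spool as they lie.

Things in the scene. Friction and masses are not known exactly. Their poses are not given: they have to be found in the camera images.
- cup1_mid (a point): An eight-sided straight porcelain bead cup, 56 mm across flats, 60 mm tall, wall 4 mm, bottom 5 mm, about 130 g; starts mouth-down on the cork mat. Point: its centre, 30 mm from either end. +z points out of its mouth (straight down at the start), +-x and +-y point out of four of its eight flat sides, the other four lie at 45 degrees between them. It lies steadily on a flat side. May be absent (only some starts have it).
- cup2_mid (a point): An eight-sided straight porcelain bead cup, 56 mm across flats, 60 mm tall, wall 4 mm, bottom 5 mm, about 130 g; starts mouth-down on the cork mat. Point: its centre, 30 mm from either end. +z points out of its mouth (straight down at the start), +-x and +-y point out of four of its eight flat sides, the other four lie at 45 degrees between them. It lies steadily on a flat side. May be absent (only some starts have it).
- cup3_mid (a point): An eight-sided straight porcelain bead cup, 56 mm across flats, 60 mm tall, wall 4 mm, bottom 5 mm, about 130 g; starts mouth-down on the cork mat. Point: its centre, 30 mm from either end. +z points out of its mouth (straight down at the start), +-x and +-y point out of four of its eight flat sides, the other four lie at 45 degrees between them. It lies steadily on a flat side. May be absent (only some starts have it).
- bead1_mid (a point): A big eight-sided wooden bead with a dark hole, 26 mm across flats, 20 mm tall, about 12 g; starts standing on end in the recess of the bead board. Point: its centre. z along its hole (either way up is fine), +-x and +-y out of four of its eight flat sides, the other four between them. May be absent (only some starts have it).
- bead2_mid (a point): A big eight-sided wooden bead with a dark hole, 26 mm across flats, 20 mm tall, about 12 g; starts standing on end in the recess of the bead board. Point: its centre. z along its hole (either way up is fine), +-x and +-y out of four of its eight flat sides, the other four between them. May be absent (only some starts have it).
- bead3_mid (a point): A big eight-sided wooden bead with a dark hole, 26 mm across flats, 20 mm tall, about 12 g; starts standing on end in the recess of the bead board. Point: its centre. z along its hole (either way up is fine), +-x and +-y out of four of its eight flat sides, the other four between them. May be absent (only some starts have it).
- ruler_mid (a point): Aluminium safety ruler: a flat strip 240 x 38 x 5 mm with a finger ridge 10 mm wide along its whole middle, rising to 24 mm above the table; 170 g, loose on the table, ridge up. Point: its centre, 12 mm above its underside. x along its length, y across, z up. It is the same both ways round.
- board: Wooden bead board lying fixed on the table: 180 (its x) x 240 (its y) x 16 mm high, square edges; recess in its top 140 (x) x 180 (y) mm with its floor 9 mm above the table. Origin: centre of its underside. Its -x side is the long edge that faces the robot; z up.
- tray: Low cream lined tray, fixed on the table, lies on the left or on the right of the board: outside 292 (its x) x 164 (its y) mm, inside 280 x 152 mm, inner floor 5 mm above the table, walls 16 mm above the table. Origin: centre of its underside; x along its length, z up.
- mat: Cork mat, fixed on the table on the other side of the board, 290 (its x) x 190 (its y) x 3 mm thick, where the cups start. Origin: centre of its underside.
- bracelet: Finished bracelet, a loose ring of small beads 73 mm across and 9 mm high, beyond the board. Leave it alone. Origin: centre, on the table.
- pliers: Small pliers with blue handles, 130 mm long, 14 mm high, lying beyond the board. Leave them alone. Origin: by the pivot, on the table.
- spool: Wooden spool of blue cord, 36 mm across, 30 mm tall, standing beyond the board. Leave it alone. Origin: centre of its underside.
Things that resemble listed ones, but are neither listed nor needed, are in the scene too. What is shaped like the part that bears cup3_mid but green or yellow is not meant.

How it is judged:
At the end, for the whole second after the job is handed in: Cups mouth-up (0.12 rad) on the tray floor inside its walls; every bead inside a cup, below its rim; ruler flat, long side against the board's robot-side edge (gap under 2.5 mm, parallel within 0.02 rad), ends within 12 mm of the board's ends; all at rest (angle between each of cup1_mid, cup2_mid, cup3_mid's own z axis and vertical below 0.12 rad and x of cup1_mid in the frame of tray between -0.114 and 0.114 m and y of cup1_mid in the frame of tray between -0.05 and 0.05 m and z of cup1_mid in the frame of tray between 0.03 and 0.04 m and linear speed of each of cup1, cup2, cup3, ruler below 0.02 m/s and x of cup2_mid in the frame of tray between -0.114 and 0.114 m and y of cup2_mid in the frame of tray between -0.05 and 0.05 m and z of cup2_mid in the frame of tray between 0.03 and 0.04 m and x of cup3_mid in the frame of tray between -0.114 and 0.114 m and y of cup3_mid in the frame of tray between -0.05 and 0.05 m and z of cup3_mid in the frame of tray between 0.03 and 0.04 m and ((horizontal distance between bead1_mid and cup1_mid below 0.024 m and z of bead1_mid in the frame of cup1_mid between -0.027 and 0.022 m) or (horizontal distance between bead1_mid and cup2_mid below 0.024 m and z of bead1_mid in the frame of cup2_mid between -0.027 and 0.022 m) or (horizontal distance between bead1_mid and cup3_mid below 0.024 m and z of bead1_mid in the frame of cup3_mid between -0.027 and 0.022 m)) and ((horizontal distance between bead2_mid and cup1_mid below 0.024 m and z of bead2_mid in the frame of cup1_mid between -0.027 and 0.022 m) or (horizontal distance between bead2_mid and cup2_mid below 0.024 m and z of bead2_mid in the frame of cup2_mid between -0.027 and 0.022 m) or (horizontal distance between bead2_mid and cup3_mid below 0.024 m and z of bead2_mid in the frame of cup3_mid between -0.027 and 0.022 m)) and ((horizontal distance between bead3_mid and cup1_mid below 0.024 m and z of bead3_mid in the frame of cup1_mid between -0.027 and 0.022 m) or (horizontal distance between bead3_mid and cup2_mid below 0.024 m and z of bead3_mid in the frame of cup2_mid between -0.027 and 0.022 m) or (horizontal distance between bead3_mid and cup3_mid below 0.024 m and z of bead3_mid in the frame of cup3_mid between -0.027 and 0.022 m)) and angle between the x axis of ruler_mid and the y axis of board, either way round below 0.02 rad and x of ruler_mid in the frame of board between -0.1118 and -0.107 m and y of ruler_mid in the frame of board between -0.012 and 0.012 m and angle between ruler_mid's own z axis and vertical below 0.05 rad and height (world z) of ruler_mid below 0.015 m); the robot touches nothing.
It fails at once if the bracelet, the pliers or the cord spool is moved more than 30 mm (distance of any of bracelet, pliers, spool from where it was at the start of the episode above 0.03 m).
Of cup1, cup2, cup3 only 2 to 3 are there at a start; the rules pass over those that are not, and their reading is None.
Of bead1, bead2, bead3 only 2 to 3 are there at a start; the rules pass over those that are not, and their reading is None.
At some moment in a run one of cup1, cup2, cup3, ruler may be knocked a few centimetres aside while the robot is not near it.
Once in a run the grip may slacken for a moment while it holds something.
It also fails if it takes over 210 s, if anything falls off the work surface, if the arm or the gripper's body presses on something with over 40 N, if the wrist force passes 120 N, or if a joint passes its speed limit or range.

ROBOT

A 6-joint arm with a two-finger parallel gripper is mounted at the origin on the work surface. World frame = base frame: x ahead of the robot, y to its left, z up, the work surface at z = 0. Lengths are in m, angles in rad, forces in N, time in s.
With the tool pointing down it reaches from about 0.325 to 0.85 m from the base axis. Payload 15.5 kg.
Tool frame: the origin (TCP) lies midway between the tips of the shut fingers; the grasp point (between the pads) lies robot.grip_point_offset behind it (robot.grip_point_offset is the distance from the TCP to the grasp point, in m); z points along the fingers, y is the line along which they close (so a half turn about z gives the same grasp; the last joint's range is limited). The gripper opens to 91 mm and grips with 3 to 60 N. Pads are 32 mm wide; open, the fingers measure 118 mm over their backs; the gripper's body (76 mm by 178 mm) begins 60 mm behind the grasp point.
Start: joints at [-1.399, 0.494, 1.345, -0, 1.302, -0.096], TCP at [0.165, -0.603, 0.214] pointing down, gripper open.
Joint ranges: [-2.91, 2.91], [-0.82, 2.16], [0.22, 2.67], [-1.22, 4.37], [0.12, 2.79], [-3.08, 3.08]. Speed limits (rad/s): [1.89, 1.89, 2.57, 3.01, 3.01, 3.01].

INTERFACE

Orientations are given as a unit quaternion [w, x, y, z].
In Python, from plant import robot, optics, job_done gives the robot as it stands.
- The arm moves only by the tool servo_tool, never from a script. Its argument "deltas" is a list of rows, each a list of 7 numbers: the opening, from 0 (shut) to 1 (fully open), then the shift along the tool's x, y, z in m, then the turn, a rotation vector about the tool's x, y, z in degrees. A call has 1 to 8 rows; each row shifts and turns the commanded pose from where the row before left it, along the tool's axes as they then stand; what a row does not reach is not made up. A row lasts 1/8 s, in which the tool goes at most 62.5 mm and 10.7 degrees, less where a joint would pass 70% of its speed; a pose out of reach is approached as far as the arm can. A call with a gripper value outside its range is refused whole. The fingers move at their own pace and stop on an object; "force" is the grip in N (left out, the last holds). Time passes only in rows, so rows that do not move let the fingers close. It gives the time, the measured TCP pose, the force, the opening and the grip force at its end, in the units of the state.
- robot.state(): the state, without advancing time (a new reading comes with each control period).
- optics.read_camera(name): name is "scene" or "side" or "wrist"; returns a dict with "pixels" (400x640x3 uint8, blue, green, red), "fx", "fy", "cx", "cy" (pixels), "pose" (4x4, takes a point from camera to world coordinates). Camera axes: x right, y up, looking along -z (the intrinsics and any distortion apply to the point x, -y, -z); pixel columns grow to the right and rows downward; lengths in m; the calibration is good to about 2 mm. A picture is of the moment at which its call begins. There is no depth.
- job_done(): hands the job in; it is judged then, once.
Trained networks look in a picture, given as the dict that the camera call returned (one of the last four; its "shot" number tells which), for a name from the list of things; names that differ only in an ending like _2 or _b are one class to them, and where a whole thing is asked for, a point or a joint stands for the part that bears it (a point fixed in the world has none). Each returns a list of dicts, best first, with "confidence" (0 to 1); they miss things now and then, are a little off and sometimes report something else, mostly with a low value. They report only what shows in the picture. A call takes as long as a camera call. They do not tell look-alikes from the thing itself.
- optics.search_frame(picture, query): "box" ([left, top, width, height] in pixels, round what is visible of it).
The state is a dict: "time_s": time; "joint_pos": joint angles; "dq": joint speeds; "joint_torque": joint torques, N m; "tool_pos": TCP position; "tcp_rot": TCP orientation; "ft_force": force on the tool from outside, world axes, zero at the start; "wrist_torque": the same for the moment, N m; "opening": opening from 0.0 (shut) to 1.0 (fully open); "gripper_force": force on a finger pad.
Only numpy, scipy, OpenCV 4.12 (cv2) and the standard library are available. Lean on these libraries where they do the work, as an engineer would, in place of code of your own. Each camera call takes 0.05 s, during which the arm holds its last target. There are 200 camera calls.

## Working session

There is one attempt and no reset: what is moved stays moved. The work goes in short steps, Python scripts to look and compute and a tool call to move; the robot and the scene stay as the last step left them, time stands still between calls to the robot, and variables do not carry over. Pictures are saved under pics/ and viewed, at most 14 in all, crops included, and the job is handed in when it is done.

Besides the shell and the picture viewer there is one more tool, called after "Call:" by a JSON object that holds its "op" and its "data", one argument or row to a line. servo_tool: Moves the arm, as the interface text tells. Its arguments: {"type":"object","properties":{"deltas":{"type":"array"},"force":{"type":"number"}},"required":["deltas"]}

```bash
mkdir -p pics; ls; cat > h.py <<'E'
import numpy as np, cv2
from plant import robot, optics
def shot(n,save=None):
    p=optics.read_camera(n)
    if save: cv2.imwrite('pics/'+save,p['pixels'])
    return p
def ray(p,u,v):
    T=np.array(p['pose']); d=np.array([(u-p['cx'])/p['fx'],-(v-p['cy'])/p['fy'],-1.0])
    return T[:3,3],T[:3,:3]@d
def onz(p,u,v,z):
    o,d=ray(p,u,v); return o+d*(z-o[2])/d[2]
def proj(p,X):
    T=np.array(p['pose']); c=T[:3,:3].T@(np.array(X)-T[:3,3]); return np.array([p['cx']+p['fx']*c[0]/-c[2], p['cy']-p['fy']*c[1]/-c[2]])
def tri(obs):
    A=np.zeros((3,3));b=np.zeros(3)
    for p,u,v in obs:
        o,d=ray(p,u,v); d=d/np.linalg.norm(d); M=np.eye(3)-np.outer(d,d); A+=M;b+=M@o
    return np.linalg.solve(A,b)
E
python3 - <<'E'
from h import *
np.set_printoptions(precision=3,suppress=True)
a=shot('scene','s0.png');b=shot('side','d0.png')
for p in(a,b):
    print({k:(np.array(v).round(3).tolist() if k!='pixels' else 0) for k,v in p.items()})
    for q in['cup1_mid','bead1_mid','ruler_mid','board','tray','mat']:
        for r in optics.search_frame(p,q):
            x,y,w,h=r['box'];print(q,np.round(r['box']),round(r['confidence'],2),onz(p,x+w/2,y+h/2,0.02))
s=robot.state();print(s); print(robot.grip_point_offset)
E
```

```text
pics
{'pixels': 0, 'fx': 363.934, 'fy': 363.934, 'cx': 315.224, 'cy': 202.005, 'pose': [[-0.555, -0.464, 0.69, 1.272], [0.832, -0.335, 0.443, 0.42], [0.026, 0.82, 0.572, 0.66], [0.0, 0.0, 0.0, 1.0]], 'shot': 1}
cup1_mid [265. 175.  23.  24.] 0.74 [ 0.499 -0.227  0.02 ]
ruler_mid [251. 210. 110.  70.] 0.44 [0.677 0.013 0.02 ]
board [250. 209. 109.  70.] 0.6 [0.676 0.008 0.02 ]
tray [371. 213. 104.  90.] 0.78 [0.547 0.286 0.02 ]
tray [249. 209. 110.  68.] 0.3 [0.675 0.007 0.02 ]
{'pixels': 0, 'fx': 471.631, 'fy': 471.631, 'cx': 316.129, 'cy': 193.427, 'pose': [[-0.807, 0.417, -0.418, 0.076], [-0.59, -0.544, 0.597, 0.629], [0.021, 0.728, 0.685, 0.839], [0.0, 0.0, 0.0, 1.0]], 'shot': 2}
cup1_mid [358. 156.  24.  30.] 0.66 [ 0.513 -0.242  0.02 ]
ruler_mid [319. 215.  51.  85.] 0.62 [0.404 0.045 0.02 ]
board [223. 164. 112.  81.] 0.61 [0.626 0.004 0.02 ]
tray [152. 249. 164. 140.] 0.59 [0.491 0.305 0.02 ]
mat [313. 135. 118.  74.] 0.97 [ 0.505 -0.244  0.02 ]
{'time_s': 0.7, 'joint_pos': array([-1.399,  0.494,  1.346,  0.   ,  1.303, -0.096]), 'dq': array([-0.001, -0.001, -0.001, -0.002,  0.   , -0.001]), 'joint_torque': array([  0.003, -87.851, -38.222,   0.071,   0.044,  -0.   ]), 'tool_pos': array([ 0.165, -0.603,  0.214]), 'tcp_rot': array([-0.   ,  0.991,  0.133,  0.   ]), 'ft_force': array([-0.33 ,  0.02 ,  0.295]), 'wrist_torque': array([-0.01 , -0.03 ,  0.031]), 'gripper_force': 0.0, 'opening': 1.0020193856237274}
0.0188
```

```bash
python3 - <<'E'
import cv2,numpy as np
a=cv2.imread('pics/s0.png');b=cv2.imread('pics/d0.png')
cv2.imwrite('pics/v1.png',cv2.resize(a[130:330,200:500],None,fx=2.6,fy=2.6,interpolation=2))
cv2.imwrite('pics/v2.png',cv2.resize(b[110:400,140:470],None,fx=2,fy=2,interpolation=2))
E
```

```text
(no output)
```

View pics/v1.png

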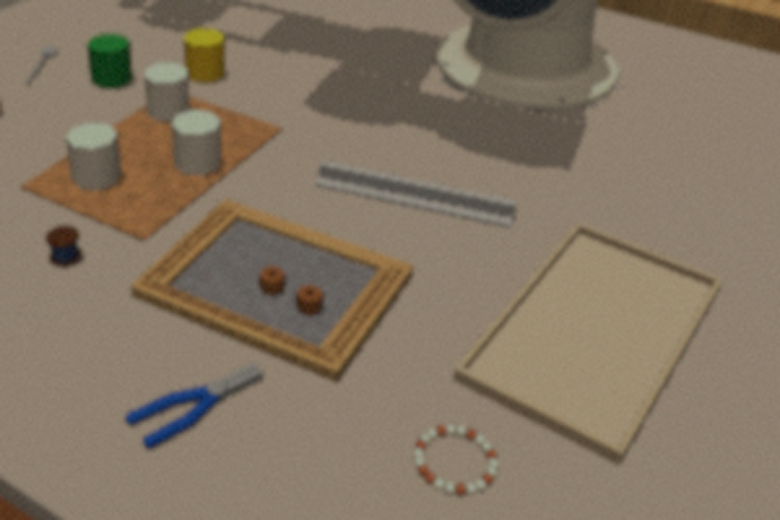

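View pics/v2.png

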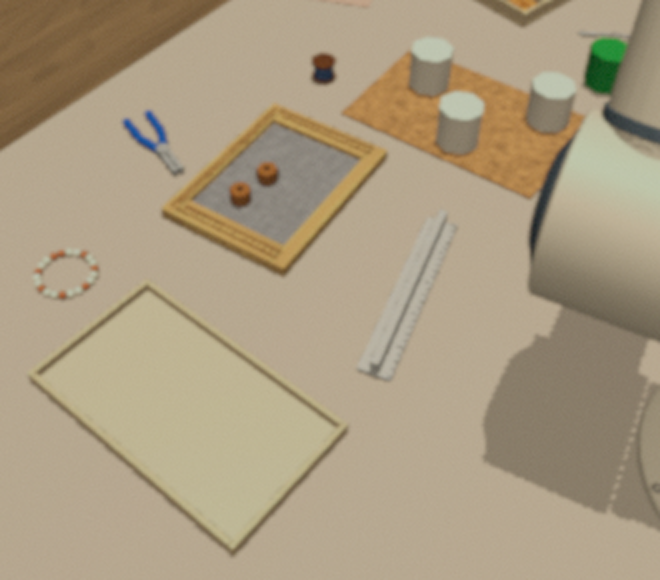

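v1 shows three white cups mouth-down on the mat at (95,157), (197,143) and (167,92). A green cup (110,60) and a yellow one (205,55) stand off the mat. They are look-alikes in the wrong colour and not meant. There are two beads in the board, (272,280) and (309,299), the ruler is at (415,193) and the tray is on the right. v2 shows the same things, and it serves as the confirming crop.

```bash
cat > m.py <<'E'
from h import *
np.set_printoptions(precision=3,suppress=True)
a=shot('scene');b=shot('side')
A=lambda u,v:(a,u/2.6+200-.3,v/2.6+130-.3); B=lambda u,v:(b,u/2+140-.25,v/2+110-.25)
def go(n,u,v,z):
    P,Q=A(*u),B(*v); print(n,'tri',tri([P,Q]),'A',onz(*P,z),'B',onz(*Q,z))
go('b near tray',(411,268),(282,270),.016);go('b near mat',(228,204),(386,155),.016);go('b far mat',(135,288),(278,106),.016);go('b far tray',(338,376),(165,212),.016)
go('t nn',(581,230),(347,430),.016);go('t nf',(717,283),(235,550),.016);go('t ff',(620,460),(33,377),.016);go('t fn',(458,376),(147,287),.016)
go('c far',(94,134),(432,47),.063);go('c near board',(197,122),(461,105),.063);go('c near rob',(167,74),(551,86),.063)
go('bead mat',(272,273),(267,167),.029);go('bead tray',(309,293),(240,187),.029)
go('ruler tray end',(515,208),(375,370),.005);go('ruler mat end',(319,175),(447,218),.005)
E
python3 m.py
```

```text
b near tray tri [0.544 0.096 0.012] A [0.549 0.099 0.016] B [0.542 0.098 0.016]
b near mat tri [ 0.561 -0.138  0.009] A [ 0.57  -0.129  0.016] B [ 0.558 -0.134  0.016]
b far mat tri [ 0.735 -0.127  0.009] A [ 0.743 -0.118  0.016] B [ 0.731 -0.125  0.016]
b far tray tri [0.718 0.11  0.007] A [0.727 0.118 0.016] B [0.712 0.113 0.016]
t nn tri [0.363 0.219 0.008] A [0.377 0.225 0.016] B [0.361 0.219 0.016]
t nf tri [0.371 0.375 0.009] A [0.382 0.376 0.016] B [0.369 0.375 0.016]
t ff tri [0.661 0.363 0.006] A [0.671 0.367 0.016] B [0.653 0.363 0.016]
t fn tri [0.652 0.205 0.006] A [0.663 0.21  0.016] B [0.646 0.208 0.016]
c far tri [ 0.603 -0.304  0.066] A [ 0.601 -0.304  0.063] B [ 0.606 -0.312  0.063]
c near board tri [ 0.507 -0.225  0.064] A [ 0.508 -0.223  0.063] B [ 0.508 -0.228  0.063]
c near rob tri [ 0.433 -0.335  0.063] A [ 0.435 -0.333  0.063] B [ 0.433 -0.336  0.063]
bead mat tri [ 0.654 -0.009  0.03 ] A [ 0.654 -0.008  0.029] B [ 0.656 -0.013  0.029]
bead tray tri [0.658 0.038 0.03 ] A [0.658 0.04  0.029] B [0.659 0.035 0.029]
ruler tray end tri [0.379 0.145 0.015] A [0.366 0.142 0.005] B [0.383 0.139 0.005]
ruler mat end tri [ 0.439 -0.091  0.004] A [ 0.444 -0.085  0.005] B [ 0.44  -0.095  0.005]
```

```bash
cat >> h.py <<'E'
from scipy.spatial.transform import Rotation as R
def pose():
    s=robot.state(); q=s['tcp_rot']; return np.array(s['tool_pos']),R.from_quat([q[1],q[2],q[3],q[0]])
def down(yaw): # tool pointing down, tool y axis at world angle yaw
    y=np.array([np.cos(yaw),np.sin(yaw),0]);z=np.array([0,0,-1.]);return R.from_matrix(np.c_[np.cross(y,z),y,z])
def plan(pos,rot=None,frm=None):
    p,r=frm or pose(); 
    print('shift mm',(r.inv().apply(np.array(pos)-p)*1e3).round(1),end=' ')
    if rot is not None: print('turn deg',np.degrees((r.inv()*rot).as_rotvec()).round(2),end='')
    print()
import json
def log():
    s=robot.state();open('log.txt','a').write(json.dumps([list(map(float,s[k])) for k in('joint_pos','tool_pos','tcp_rot')])+'\n')
    print(round(s['time_s'],2),'q',np.round(s['joint_pos'],3),'p',np.round(s['tool_pos'],4),'F',np.round(s['ft_force'],1),round(s['opening'],3),round(s['gripper_force'],1))
E
python3 -c "
from h import *
log()"
```

```text
0.8 q [-1.399  0.494  1.345  0.     1.302 -0.096] p [ 0.1654 -0.6027  0.2139] F [0.3 0.4 0.2] 0.999 0.0
```

Call:
{"op": "servo_tool", "data": {
  "deltas": [
    [0.4, 0.0287, -0.0389, 0, 0, 0, 0],
    [0.4, 0.0287, -0.0389, 0, 0, 0, 0],
    [0.4, 0.0287, -0.0389, 0, 0, 0, 0],
    [0.4, 0.0287, -0.0389, 0, 0, 0, 0],
    [0.4, 0.0287, -0.0389, 0, 0, 0, 0],
    [0.4, 0.0287, -0.0389, 0, 0, 0, 0],
    [0.4, 0.0287, -0.0389, 0, 0, 0, 0],
    [0.4, 0.0287, -0.0389, 0, 0, 0, 0]
  ]
}}

```text
time_s: 1.8
tool_pos: [0.3048, -0.2405, 0.2141]
tcp_rot: [0.0, 0.991, 0.133, 0.0]
ft_force: [0.4, -0.4, 0.2]
opening: 0.401
gripper_force: 0.0
```

Call:
{"op": "servo_tool", "data": {
  "deltas": [
    [0.4, 0.0287, -0.0389, 0, 0, 0, 0],
    [0.4, 0.0287, -0.0389, 0, 0, 0, 0],
    [0.4, 0.0287, -0.0389, 0, 0, 0, 0],
    [0.4, 0.0287, -0.0389, 0, 0, 0, 0],
    [0.4, 0.0287, -0.0389, 0, 0, 0, 0],
    [0.4, 0.0287, -0.0389, 0, 0, 0, 0],
    [0.4, 0, 0, 0, 0, 0, -9.9],
    [0.4, 0, 0, 0, 0, 0, -9.9]
  ]
}}

```text
time_s: 2.8
tool_pos: [0.4089, 0.0295, 0.214]
tcp_rot: [0.0, 0.952, 0.305, 0.0]
ft_force: [-0.2, 0.2, -0.8]
opening: 0.397
gripper_force: 0.0
```

Call:
{"op": "servo_tool", "data": {
  "deltas": [
    [0.4, 0, 0, 0, 0, 0, -9.9],
    [0.4, 0, 0, 0, 0, 0, -9.9],
    [0.4, 0, 0, 0, 0, 0, -9.9],
    [0.4, 0, 0, 0, 0, 0, -9.9],
    [0.4, 0, 0, 0, 0, 0, -9.9],
    [0.4, 0, 0, 0, 0, 0, -9.9],
    [0.4, 0, 0, 0, 0, 0, -9.9],
    [0.4, 0, 0, 0, 0, 0, 0]
  ]
}}

```text
time_s: 3.8
tool_pos: [0.4088, 0.0288, 0.214]
tcp_rot: [0.0, 0.613, 0.79, 0.0]
ft_force: [-0.1, -0.0, -0.0]
opening: 0.398
gripper_force: 0.0
```

```bash
python3 -c "
from h import *
log()
p=shot('wrist','w1.png');print(np.round(p['pose'],3).tolist(),p['fx'],p['cx'],p['cy'])
for q in('ruler_mid','board'):print([(q,np.round(r['box']),r['confidence']) for r in optics.search_frame(p,q)])"
```

```text
3.8 q [-0.076  0.19   1.839  0.     1.112 -0.327] p [0.4088 0.0288 0.214 ] F [-0.1 -0.  -0. ] 0.398 0.0
[[0.969, -0.238, -0.071, 0.388], [0.248, 0.931, 0.268, 0.104], [0.003, -0.277, 0.961, 0.385], [0.0, 0.0, 0.0, 1.0]] 299.91437953685994 319.8801067852112 199.39541703730015
[('ruler_mid', array([305.,  73.,  34., 194.]), 0.95)]
[('board', array([408., 149., 170., 184.]), 0.8)]
```

View pics/w1.png

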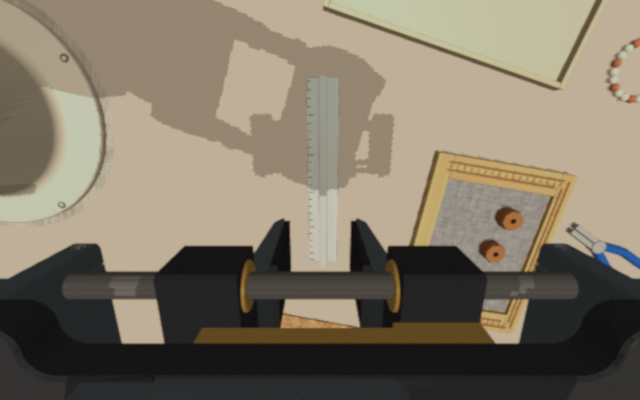

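The wrist view shows the ruler lying between the fingers from (323,77) to (323,265). The board's near-tray corner is at (437,152) and its far-tray corner at (577,177). The beads are at (511,219) and (493,252).

```bash
cat > fit.py <<'E'
from h import *
from scipy.optimize import least_squares
def fitrect(obs,x0):
    # obs: (cam,u,v,localxyz); fit x,y,yaw
    def f(t):
        c,s=np.cos(t[2]),np.sin(t[2]); o=[]
        for p,u,v,l in obs: o+=list(proj(p,[t[0]+c*l[0]-s*l[1],t[1]+s*l[0]+c*l[1],l[2]])-[u,v])
        return o
    r=least_squares(f,x0,loss='soft_l1');return r.x,np.round(r.fun,1)
E
python3 - <<'E'
from fit import *
np.set_printoptions(precision=4,suppress=True)
p=shot('wrist')
print('ruler',fitrect([(p,307,78,(.12,.019,.005)),(p,339,78,(.12,-.019,.005)),(p,309,261,(-.12,.019,.005)),(p,337,262,(-.12,-.019,.005))],[.41,.03,1.8]))
print('board',fitrect([(p,437,152,(-.09,.12,.016)),(p,577,177,(.09,.12,.016)),(p,510,330,(.09,-.12,.016)),(p,415,244,(-.09,.0,.016))],[.64,-.015,.07]))
for u,v in((511,217),(493,250)):print(onz(p,u,v,.029))
E
```

```text
ruler (array([0.4132, 0.0274, 1.8208]), array([-0. ,  0. ,  0.1, -0. ,  0.4,  0.6, -0.5, -0.5]))
board (array([ 0.6407, -0.018 ,  0.0788]), array([ 1. ,  0.5, -0.6, -0.4,  1.1,  4.1, -1.8, -2.6]))
[0.6539 0.0411 0.029 ]
[ 0.65   -0.0067  0.029 ]
```

```bash
python3 -c "
from h import *
plan([.4132,.0274,.0185],down(.250))"
```

```text
shift mm [ -2.4   3.9 195.5] turn deg [ 0.01  0.   -0.06]
```

Call:
{"op": "servo_tool", "data": {
  "deltas": [
    [0.4, -0.0024, 0.0039, 0.04, 0, 0, 0],
    [0.4, 0, 0, 0.04, 0, 0, 0],
    [0.4, 0, 0, 0.04, 0, 0, 0],
    [0.4, 0, 0, 0.035, 0, 0, 0],
    [0.4, 0, 0, 0.025, 0, 0, 0],
    [0.4, 0, 0, 0.0155, 0, 0, 0],
    [0.0, 0, 0, 0, 0, 0, 0],
    [0.0, 0, 0, 0, 0, 0, 0]
  ],
  "force": 25
}}

```text
time_s: 5.0
tool_pos: [0.4134, 0.0274, 0.0189]
tcp_rot: [0.0, 0.613, 0.79, 0.0]
ft_force: [-0.0, 0.8, -0.1]
opening: 0.209
gripper_force: 0.0
```

Call:
{"op": "servo_tool", "data": {
  "deltas": [
    [0.0, 0, 0, 0, 0, 0, 0],
    [0.0, 0, 0, 0, 0, 0, 0],
    [0.0, 0, 0, -0.015, 0, 0, 0],
    [0, 0, 0, -0.015, 0, 0, 0]
  ]
}}

```text
time_s: 5.5
tool_pos: [0.413, 0.0274, 0.049]
tcp_rot: [-0.0, 0.613, 0.79, -0.0]
ft_force: [-0.1, -0.6, -2.4]
opening: 0.105
gripper_force: 25.0
```

```bash
python3 -c "
from h import *
log()
b=np.array([.6407,-.018]);yaw=.0760
t=b+(-.112)*np.array([np.cos(yaw),np.sin(yaw)])
plan([*t,.0485],down(yaw))"
```

```text
5.5 q [-0.078  0.491  2.028  0.     0.622 -0.33 ] p [0.413  0.0274 0.049 ] F [-0.1 -0.6 -2.4] 0.105 25.0
shift mm [-81.2  98.9   0.5] turn deg [-0.   -0.   10.08]
```

Call:
{"op": "servo_tool", "data": {
  "deltas": [
    [0, -0.0203, 0.0234, 0, 0, 0, 0],
    [0, -0.0203, 0.0234, 0, 0, 0, 0],
    [0, -0.0203, 0.0234, 0, 0, 0, 0],
    [0, -0.0203, 0.0234, 0, 0, 0, 0],
    [0, 0, 0, 0, 0, 0, 5.04],
    [0, 0, 0, 0, 0, 0, 5.04],
    [0, 0, 0, 0.015, 0, 0, 0],
    [0, 0, 0, 0, 0, 0, 0]
  ]
}}

```text
time_s: 6.5
tool_pos: [0.5231, -0.0277, 0.0322]
tcp_rot: [-0.001, 0.679, 0.734, -0.001]
ft_force: [-0.7, 0.0, -1.7]
opening: 0.109
gripper_force: 2.5
```

```bash
python3 -c "
from h import *
log()
p=shot('wrist','w2.png')
cv2.imwrite('pics/v3.png',cv2.resize(p['pixels'][0:400,180:580],None,fx=1.5,fy=1.5))"
```

```text
6.5 q [-0.167  0.612  1.772  0.     0.76  -0.245] p [ 0.5231 -0.0277  0.0322] F [-0.7  0.  -1.7] 0.109 2.5
```

View pics/v3.png

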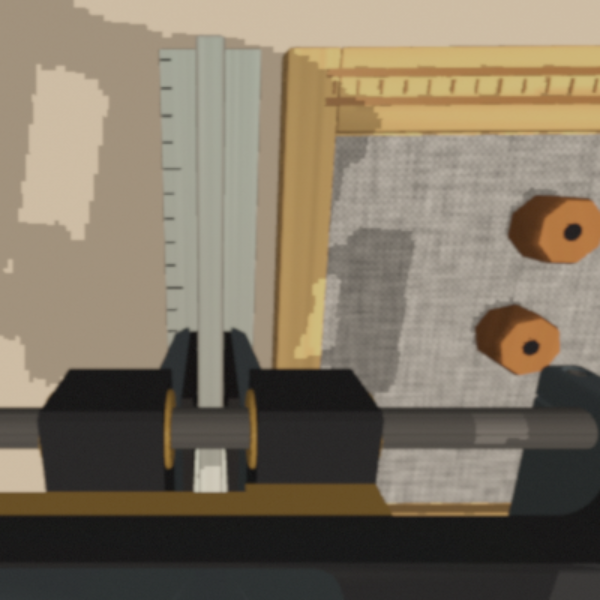

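The picture shows the ruler held, with its right edge at (261,50), parallel to and about 25 px from the board edge at (287,48). The two beads are at (572,230) and (530,347).

```bash
python3 - <<'E'
from fit import *
np.set_printoptions(precision=4,suppress=True)
p=shot('wrist');im=cv2.cvtColor(p['pixels'],cv2.COLOR_BGR2HSV).astype(int)
for v in(60,130,200,225):print(v,[tuple(im[v,u][1:]) for u in range(345,378,2)])
R_=[];B_=[]
for v in range(50,235,3):
    s=im[v,340:420,1]; u=340+np.argmax(s>105); B_.append((u,v))
B_=np.array(B_);X=np.array([onz(p,u-.5,v,.016) for u,v in B_])
k=np.polyfit(X[:,1],X[:,0],1);print('board edge x=',k[1],'+',k[0],'*y; res',np.std(np.polyval(k,X[:,1])-X[:,0]),B_[[0,20,40,-1]].tolist())
P,r=pose();dz=P[2]-.0185
print('ruler end top mid ridge',onz(p,180+210/1.5,36/1.5,.024+dz),'strip corners',onz(p,180+160/1.5,49/1.5,.005+dz),onz(p,180+261/1.5,50/1.5,.005+dz),onz(p,180+254/1.5,325/1.5,.005+dz))
print('board corner',onz(p,180+287/1.5,48/1.5,.016))
print('tool y yaw',np.arctan2(*r.as_matrix()[[1,0],1]))
log()
E
```

```text
60 [(np.int64(21), np.int64(167)), (np.int64(21), np.int64(167)), (np.int64(23), np.int64(170)), (np.int64(21), np.int64(171)), (np.int64(35), np.int64(153)), (np.int64(57), np.int64(160)), (np.int64(59), np.int64(161)), (np.int64(57), np.int64(161)), (np.int64(59), np.int64(161)), (np.int64(58), np.int64(162)), (np.int64(60), np.int64(156)), (np.int64(107), np.int64(112)), (np.int64(133), np.int64(111)), (np.int64(127), np.int64(154)), (np.int64(122), np.int64(171)), (np.int64(122), np.int64(172)), (np.int64(122), np.int64(171))]
130 [(np.int64(22), np.int64(166)), (np.int64(21), np.int64(167)), (np.int64(21), np.int64(169)), (np.int64(35), np.int64(154)), (np.int64(58), np.int64(159)), (np.int64(58), np.int64(162)), (np.int64(59), np.int64(161)), (np.int64(57), np.int64(161)), (np.int64(57), np.int64(161)), (np.int64(61), np.int64(155)), (np.int64(110), np.int64(107)), (np.int64(131), np.int64(121)), (np.int64(125), np.int64(169)), (np.int64(120), np.int64(178)), (np.int64(122), np.int64(176)), (np.int64(125), np.int64(174)), (np.int64(123), np.int64(170))]
200 [(np.int64(23), np.i
[... 796 characters left out ...]
)), (np.int64(137), np.int64(110)), (np.int64(127), np.int64(167)), (np.int64(123), np.int64(181)), (np.int64(123), np.int64(180)), (np.int64(123), np.int64(176)), (np.int64(123), np.int64(174)), (np.int64(125), np.int64(172)), (np.int64(125), np.int64(171))]
board edge x= 0.5484820238607673 + -0.0845255117614485 *y; res 0.00018741941447240136 [[368, 50], [366, 110], [364, 170], [362, 233]]
ruler end top mid ridge [0.5136 0.0916 0.0386] strip corners [0.4953 0.0908 0.0196] [0.5323 0.0933 0.0196] [ 0.5409 -0.0134  0.0196]
board corner [0.5423 0.0956 0.016 ]
tool y yaw 0.07757633294925298
6.6 q [-0.167  0.61   1.771  0.     0.761 -0.244] p [ 0.5237 -0.0277  0.0331] F [ 0.8  0.4 -1.8] 0.111 2.5
```

Call:
{"op": "servo_tool", "data": {
  "deltas": [
    [0, 0.001, 0, 0.0075, 0, 0, -0.3],
    [0, 0, 0, 0.007, 0, 0, 0],
    [0, 0, 0.004, 0, 0, 0, 0],
    [0, 0, 0.004, 0, 0, 0, 0],
    [0, 0, 0.001, 0, 0, 0, 0],
    [0, 0, 0, 0, 0, 0, 0]
  ],
  "force": 20
}}

```text
time_s: 7.35
tool_pos: [0.533, -0.0261, 0.0189]
tcp_rot: [0.0, 0.678, 0.735, 0.0]
ft_force: [-0.3, -0.4, -2.4]
opening: 0.105
gripper_force: 20.0
```

Call:
{"op": "servo_tool", "data": {
  "deltas": [
    [0, 0, 0.001, 0, 0, 0, 0],
    [0, 0, 0, 0, 0, 0, 0]
  ]
}}

```text
time_s: 7.6
tool_pos: [0.5337, -0.026, 0.0188]
tcp_rot: [-0.0, 0.678, 0.735, -0.0]
ft_force: [-1.8, -0.9, -2.0]
opening: 0.109
gripper_force: 20.0
```

Call:
{"op": "servo_tool", "data": {
  "deltas": [
    [0, 0, 0.001, 0, 0, 0, 0],
    [0, 0, 0, 0, 0, 0, 0]
  ]
}}

```text
time_s: 7.85
tool_pos: [0.5338, -0.026, 0.0188]
tcp_rot: [-0.001, 0.678, 0.735, -0.001]
ft_force: [-5.7, -2.5, 2.0]
opening: 0.104
gripper_force: 20.0
```

Call:
{"op": "servo_tool", "data": {
  "deltas": [
    [0, 0, 0.001, 0, 0, 0, 0],
    [0, 0, 0.001, 0, 0, 0, 0],
    [0, 0, 0, 0, 0, 0, 0]
  ],
  "force": 6
}}

```text
time_s: 8.22
tool_pos: [0.5346, -0.0258, 0.0187]
tcp_rot: [-0.002, 0.678, 0.735, -0.001]
ft_force: [-11.9, -3.5, 7.2]
opening: 0.116
gripper_force: 6.1
```

Call:
{"op": "servo_tool", "data": {
  "deltas": [
    [0.3, 0, -0.002, 0, 0, 0, 0],
    [0.3, 0, 0, 0, 0, 0, 0],
    [0.3, 0, 0, -0.03, 0, 0, 0],
    [0.3, 0, 0, -0.04, 0, 0, 0],
    [0.3, 0, 0, -0.04, 0, 0, 0]
  ]
}}

```text
time_s: 8.85
tool_pos: [0.5352, -0.0259, 0.1302]
tcp_rot: [0.0, 0.678, 0.735, 0.0]
ft_force: [0.4, 0.3, 0.0]
opening: 0.301
gripper_force: 0.0
```

```bash
python3 - <<'E'
from h import *
log()
p=shot('wrist','w3.png')
cv2.imwrite('pics/v4.png',cv2.resize(p['pixels'][0:330,220:520],None,fx=1.8,fy=1.8))
for q in('bead1_mid','ruler_mid','board'):print([(q,np.round(r['box']),r['confidence']) for r in optics.search_frame(p,q)])
E
```

```text
8.85 q [-0.16   0.471  1.665  0.     1.005 -0.241] p [ 0.5352 -0.0259  0.1302] F [0.4 0.3 0. ] 0.301 0.0
[]
[('ruler_mid', array([299.,  61.,  39., 240.]), 0.94), ('ruler_mid', array([549., 133.,  91.,  78.]), 0.48)]
[('board', array([334.,  56., 212., 214.]), 0.8)]
```

View pics/v4.png

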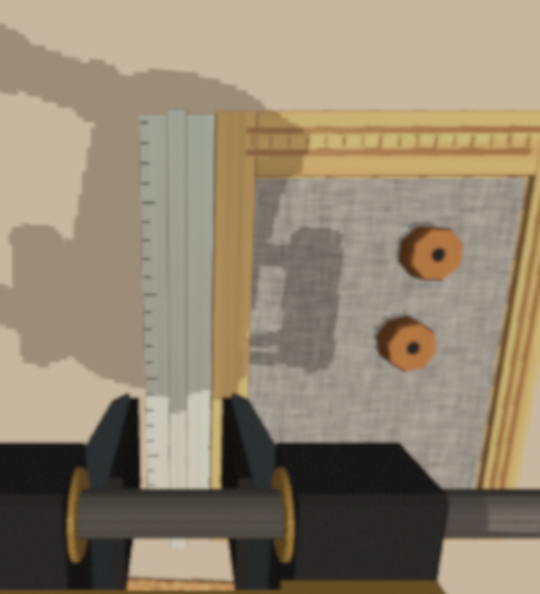

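The picture shows the ruler flush with the board edge, with its top end (178,112) level with the board's end (230,112). Next I look at the cups and test a sideways tilt.

Call:
{"op": "servo_tool", "data": {
  "deltas": [
    [0.3, -0.0414, -0.0066, -0.0163, 0, 0, 0],
    [0.3, -0.0414, -0.0066, -0.0163, 0, 0, 0],
    [0.3, -0.0414, -0.0066, -0.0163, 0, 0, 0],
    [0.3, -0.0414, -0.0066, -0.0163, 0, 0, 0],
    [0.3, -0.0414, -0.0066, -0.0163, 0, 0, 0],
    [0.3, -0.0414, -0.0066, -0.0163, 0, 0, 0],
    [0.3, -0.0414, -0.0066, -0.0163, 0, 0, 0],
    [0.3, -0.0414, -0.0066, -0.0163, 0, 0, 0]
  ]
}}

```text
time_s: 10.05
tool_pos: [0.5087, -0.3616, 0.2582]
tcp_rot: [-0.001, 0.678, 0.735, 0.0]
ft_force: [0.8, -0.1, -0.4]
opening: 0.297
gripper_force: 0.0
```

Call:
{"op": "servo_tool", "data": {
  "deltas": [
    [1, 0, 0, 0, 0, 0, 8.35],
    [1, 0, 0, 0, 0, 0, 8.35],
    [1, 0, 0, 0, 0, 0, 8.35],
    [1, 0, 0, 0, 0, 0, 8.35],
    [1, 0, 0, 0, 0, 0, 0]
  ]
}}

```text
time_s: 10.68
tool_pos: [0.509, -0.3602, 0.2579]
tcp_rot: [-0.001, 0.86, 0.51, -0.0]
ft_force: [0.9, 0.1, 0.3]
opening: 0.817
gripper_force: 0.0
```

```bash
python3 - <<'E'
from h import *
log()
p=shot('wrist','w4.png')
cv2.imwrite('pics/v5.png',cv2.resize(p['pixels'][0:330,100:540],None,fx=1.8,fy=1.8))
for q in('cup1_mid',):print([(q,np.round(r['box']),round(r['confidence'],2)) for r in optics.search_frame(p,q)])
E
```

```text
10.68 q [-0.712  0.456  1.287  0.     1.401 -0.211] p [ 0.509  -0.3602  0.2579] F [0.9 0.1 0.3] 0.817 0.0
[('cup1_mid', array([236.,  51.,  60.,  56.]), 0.6), ('cup1_mid', array([416.,   4.,  27.,   3.]), 0.32)]
```

View pics/v5.png

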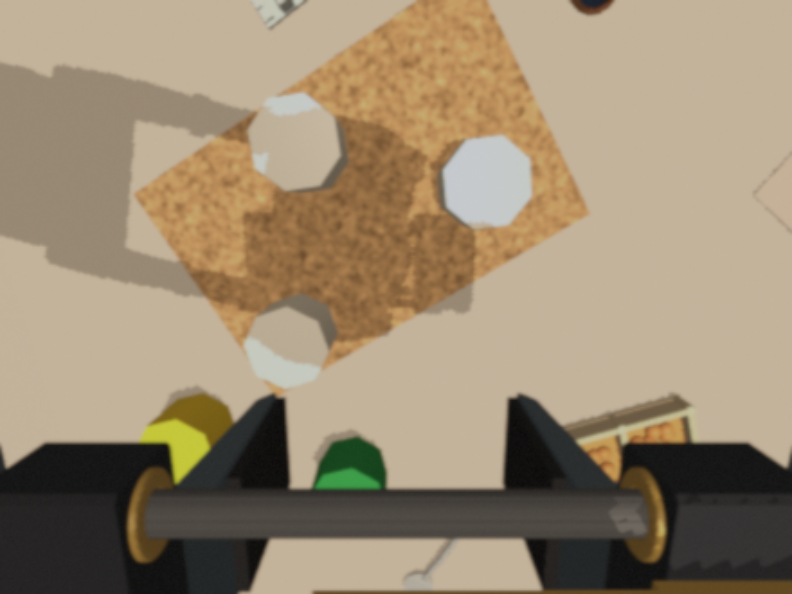

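Call:
{"op": "servo_tool", "data": {
  "deltas": [
    [1, 0, 0, 0, 0, 9, 0],
    [1, 0, 0, 0, 0, 9, 0],
    [1, 0, 0, 0, 0, 9, 0],
    [1, 0, 0, 0, 0, 9, 0],
    [1, 0, 0, 0, 0, 9, 0]
  ]
}}

```text
time_s: 11.4
tool_pos: [0.5092, -0.361, 0.2595]
tcp_rot: [-0.195, 0.794, 0.471, 0.332]
ft_force: [0.2, 0.9, -1.2]
opening: 0.999
gripper_force: 0.0
```

```bash
python3 -c "
from h import *
log();p,r=pose();print(r.as_matrix().round(3).tolist())"
```

```text
11.4 q [-1.067  0.651  1.212  0.654  1.732 -0.614] p [ 0.5092 -0.361   0.2595] F [ 0.2  0.9 -1.2] 0.999 0.0
[[0.335, 0.878, 0.343], [0.619, -0.48, 0.622], [0.71, 0.004, -0.704]]
```

v5 shows the three white cups on the mat at (298,143), (487,182) and (290,340). The yellow (175,440) and green (350,465) look-alikes lie outside the mat.

```bash
cat > oct.py <<'E'
from h import *
from scipy.optimize import minimize
def cam_at(p,tool,quat):  # picture's camera model moved to an earlier tool pose
    P,r=pose();T=np.eye(4);T[:3,:3]=r.as_matrix();T[:3,3]=P
    S=np.eye(4);S[:3,:3]=R.from_quat([quat[1],quat[2],quat[3],quat[0]]).as_matrix();S[:3,3]=tool
    q=dict(p);q['pose']=S@np.linalg.inv(T)@np.array(p['pose']);return q
def octfit(p,im,x,y,z,half=.028,w=.012):
    g=cv2.GaussianBlur(im,(0,0),1.2).astype(np.float32)
    G=sum(np.hypot(cv2.Sobel(g[:,:,c],5,1,0),cv2.Sobel(g[:,:,c],5,0,1)) for c in range(3));G=np.minimum(G,np.percentile(G,97))
    def score(t):
        a=t[2]+np.pi/8+np.arange(9)*np.pi/4;V=np.c_[np.cos(a),np.sin(a)]*half/np.cos(np.pi/8)
        pts=np.concatenate([V[i]+(V[i+1]-V[i])*np.linspace(0,1,14)[:,None] for i in range(8)])
        uv=np.array([proj(p,[t[0]+c[0],t[1]+c[1],z]) for c in pts],np.float32)
        return -cv2.remap(G,uv[:,0].copy(),uv[:,1].copy(),cv2.INTER_LINEAR).mean()
    best=min((minimize(score,[x+dx,y+dy,k],method='Nelder-Mead',options={'initial_simplex':[[x+dx,y+dy,k],[x+dx+.004,y+dy,k],[x+dx,y+dy+.004,k],[x+dx,y+dy,k+.15]]}) for k in np.radians([0,15,30]) for dx in(-.004,.004) for dy in(-.004,.004)),key=lambda r:r.fun)
    return best.x[:2],np.degrees(best.x[2])%45,best.fun
E
python3 - <<'E'
from oct import *
from scipy.optimize import least_squares
np.set_printoptions(precision=4,suppress=True)
L=[json.loads(l) for l in open('log.txt')];p=cam_at(shot('wrist'),*L[-2][1:]);im=cv2.imread('pics/w4.png')
for u,v in((298,143),(487,182),(290,340)):
    X=onz(p,100+u/1.8,v/1.8,.063);print(X,*octfit(p,im,X[0],X[1],.063))
for u,v in((175,440),(350,475)):print('decoy',onz(p,100+u/1.8,v/1.8,.063))
def fk(t,q):
    a1,d1,L2,L3,e3,o,d6=t
    Ry=lambda a:R.from_rotvec([0,a,0]);Rz=lambda a:R.from_rotvec([0,0,a])
    A=Rz(q[0]);B=A*Ry(q[1]);C=B*Ry(q[2]);W=C*Rz(q[3])*Ry(q[4])
    return A.apply([a1,o,d1])+B.apply([0,0,L2])+C.apply([e3,0,L3])+W.apply([0,0,d6]),W*Rz(q[5])
def f(t):
    o=[]
    for q,x,k in L: o+=list(fk(t,q)[0]-x)
    return np.array(o)*1e3
r=least_squares(f,[.1,.35,.4,.4,0,.06,.25]);print(r.x,r.fun)
for q,x,k in L[-2:]:print(fk(r.x,q)[1].as_matrix().round(3).tolist(),R.from_quat([k[1],k[2],k[3],k[0]]).as_matrix().round(3).tolist())
E
```

```text
[ 0.5107 -0.229   0.063 ] [ 0.5085 -0.2274] 23.52434398278179 -274.7361755371094
[ 0.6059 -0.3071  0.063 ] [ 0.6058 -0.3071] 24.697991916918426 -305.5432434082031
[ 0.4387 -0.3365  0.063 ] [ 0.4331 -0.3396] 31.887953152620735 -225.8158721923828
decoy [ 0.3235 -0.3613  0.063 ]
decoy [ 0.4233 -0.4482  0.063 ]
[0.     0.2566 0.5968 0.3844 0.1179 0.0596 0.3527] [-0.  0.  0. -0.  0. -0. -0.  0. -0. -0.  0. -0.  0. -0.  0.  0. -0.  0.
 -0.  0. -0.  0.  0. -0.]
[[-0.877, 0.48, -0.001], [0.48, 0.877, 0.001], [0.002, 0.0, -1.0]] [[0.48, 0.877, -0.001], [0.877, -0.48, 0.001], [0.0, -0.002, -1.0]]
[[-0.878, 0.335, 0.343], [0.48, 0.619, 0.622], [-0.004, 0.71, -0.704]] [[0.335, 0.878, 0.343], [0.619, -0.48, 0.622], [0.71, 0.004, -0.704]]
```

```bash
cat > kin.py <<'E'
from oct import *
from scipy.optimize import least_squares
TH=[0,.25664,.59679,.38436,.11787,.05962,.35268]
try:
    pass
except: pass
lo=np.array([-2.91,-.82,.22,-1.22,.12,-3.08]);hi=np.array([2.91,2.16,2.67,4.37,2.79,3.08])
def fk(q,t=TH):
    a1,d1,L2,L3,e3,o,d6=t
    Ry=lambda a:R.from_rotvec([0,a,0]);Rz=lambda a:R.from_rotvec([0,0,a])
    A=Rz(q[0]);B=A*Ry(q[1]);C=B*Ry(q[2]);W=C*Rz(q[3])*Ry(q[4])
    return A.apply([a1,o,d1])+B.apply([0,0,L2])+C.apply([e3,0,L3])+W.apply([0,0,d6]),W*Rz(q[5]+np.pi/2)
def ik(pos,rot,q0):
    f=lambda q:np.r_[(fk(q)[0]-pos)*10,(rot.inv()*fk(q)[1]).as_rotvec()*3]
    r=least_squares(f,np.clip(q0,lo+1e-6,hi-1e-6),bounds=(lo,hi));return r.x,np.abs(r.fun).max()
def tilted(yaw,a): # tool y horizontal at yaw; pointing down then rotated by a (deg) about tool y
    return down(yaw)*R.from_rotvec([0,np.radians(a),0])
E
python3 - <<'E'
from kin import *
L=[json.loads(l) for l in open('log.txt')];p=cam_at(shot('wrist'),*L[-2][1:]);im=cv2.imread('pics/w4.png')
out=[]
for x,y,z in((.5085,-.2274,23.5),(.6058,-.3071,24.7),(.4331,-.3396,31.9)):
    big=cv2.resize(im,None,fx=6,fy=6,interpolation=2)
    a=np.radians(z)+np.pi/8+np.arange(8)*np.pi/4
    uv=np.array([proj(p,[x+.028/np.cos(np.pi/8)*np.cos(b),y+.028/np.cos(np.pi/8)*np.sin(b),.063])*6+3 for b in a]).astype(np.int32)
    c=uv.mean(0).astype(int);raw=big[max(c[1]-130,0):c[1]+130,c[0]-130:c[0]+130].copy();cv2.polylines(big,[uv],True,(0,0,255),1)
    out.append(np.vstack([cv2.resize(raw,(260,260)),cv2.resize(big[max(c[1]-130,0):c[1]+130,c[0]-130:c[0]+130],(260,260))]))
cv2.imwrite('pics/v6.png',np.hstack(out))
E
```

```text
(no output)
```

View pics/v6.png

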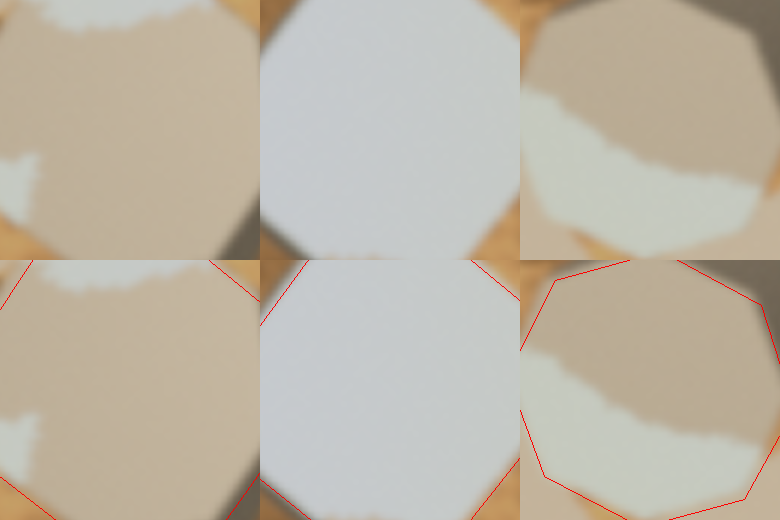

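v6 shows the fitted octagons matching the outlines of the three cups, so the yaws are good. Next I check the tilted grasps with the fitted kinematics.

```bash
python3 - <<'E'
from kin import *
np.set_printoptions(precision=2,suppress=True)
q0=robot.state()['joint_pos']
def chk(n,C,yaw,a,z):
    r=tilted(np.radians(yaw),a);t=r.apply([0,0,1]);x,e=ik(np.array([*C,z])+.015*t,r,[np.arctan2(C[1],C[0]),.6,1.3,.6*np.sign(a),1.5,0])
    print(n,yaw,a,z,x,'err',round(e,4))
for n,C,ys in(('A',(.5085,-.2274),[-21.5]),('B',(.6058,-.3071),[-20.3]),('C',(.4331,-.338),[-58.1,-13.1])):
    for y in ys:
        for a in(45,-45):chk(n,C,y,a,.033)
for sx in(-.1,0,.1):
    C=(.512+sx,.29-.04*sx)
    for y in(0,30):
        for a in(45,-45): chk('T',C,y,a,.035)
E
```

```text
A -21.5 45 0.033 [-0.92  0.87  1.57  0.69  1.26 -0.95] err 0.0
A -21.5 -45 0.033 [-0.11  0.86  1.63 -0.87  1.11  0.85] err 0.0
B -20.3 45 0.033 [-0.87  0.98  1.2   0.67  1.45 -0.77] err 0.0
B -20.3 -45 0.033 [-0.21  0.93  1.36 -0.86  1.17  0.63] err 0.0
C -58.1 45 0.033 [-1.23  0.82  1.83  0.98  0.99 -0.98] err 0.0
C -58.1 -45 0.033 [-0.41  0.91  1.42 -0.64  1.37  0.92] err 0.0
C -13.1 45 0.033 [-1.07  0.92  1.38  0.49  1.49 -1.05] err 0.0
C -13.1 -45 0.033 [-0.33  0.81  1.87 -1.22  0.84  0.93] err 0.0175
T 0 45 0.035 [-0.01  0.79  2.09  1.31  0.82 -1.21] err 0.0
T 0 -45 0.035 [ 0.82  0.91  1.41 -0.5   1.46  1.05] err 0.0
T 30 45 0.035 [ 0.05  0.82  1.78  0.78  1.12 -1.03] err 0.0
T 30 -45 0.035 [ 0.94  0.84  1.67 -0.79  1.16  0.94] err 0.0
T 0 45 0.035 [-0.02  0.81  1.84  1.12  0.91 -0.92] err 0.0
T 0 -45 0.035 [ 0.72  0.97  1.23 -0.56  1.53  0.92] err 0.0
T 30 45 0.035 [ 0.04  0.88  1.52  0.71  1.27 -0.89] err 0.0
T 30 -45 0.035 [ 0.81  0.88  1.53 -0.83  1.17  0.79] err 0.0
T 0 45 0.035 [-0.02  0.86  1.58  0.99  1.01 -0.71] err 0.0
T 0 -45 0.035 [ 0.63  1.05  1.   -0.61  1.62  0.77] err 0.0
T 30 45 0.035 [ 0.03  0.97  1.23  0.68  1.43 -0.77] err 0.0
T 30 -45 0.035 [ 0.7   0.93  1.35 -0.84  1.2   0.64] err 0.0
```

```bash
cat > path.py <<'E'
from kin import *
vl=np.array([1.89,1.89,2.57,3.01,3.01,3.01])
def wp(C,z,yaw,a,back=0,s=.015):
    r=tilted(np.radians(yaw),a);t=r.apply([0,0,1]);return np.array([C[0],C[1],z])+(s-back)*t,r
def go(wps,q0=None):
    p,r=pose();q=np.array(robot.state()['joint_pos'])
    for (P,Q),n,g in wps:
        w=(r.inv()*Q).as_rotvec();dr=R.from_rotvec(w/n);step=(P-p)/n;m=0
        for i in range(n):
            d=r.inv().apply(step);p=p+step;r=r*dr;q2,e=ik(p,r,q);m=max(m,(abs(q2-q)/.125/vl/.7).max());q=q2
            if e>1e-3:print('IK err',e)
            if i==0 or n>1 and np.linalg.norm(w)>1e-3 or False:print([g,*[float(round(v,4)) for v in d],*[float(round(v,1)) for v in np.degrees(w/n)]],end=' ')
        print(' x',n,'speed',round(m,2),'q',q.round(2))
E
python3 - <<'E'
from path import *
A=(.5085,-.2274)
go([(wp(A,.034,-21.5,45,.1),5,1),(wp(A,.034,-21.5,45),4,1)])
E
```

```text
[1, -0.0149, -0.0112, 0.0312, 1.0, -0.1, -1.1] [1, -0.0146, -0.0109, 0.0314, 1.0, -0.1, -1.1] [1, -0.0144, -0.0106, 0.0316, 1.0, -0.1, -1.1] [1, -0.0142, -0.0103, 0.0318, 1.0, -0.1, -1.1] [1, -0.014, -0.01, 0.032, 1.0, -0.1, -1.1]  x 5 speed 0.27 q [-1.01  0.79  1.47  0.61  1.45 -0.89]
[1, 0.0, 0.0, 0.025, 0.0, 0.0, -0.0]  x 4 speed 0.19 q [-0.92  0.87  1.57  0.69  1.26 -0.95]
```

Call:
{"op": "servo_tool", "data": {
  "deltas": [
    [1, -0.0149, -0.0112, 0.0312, 1.0, -0.1, -1.1],
    [1, -0.0146, -0.0109, 0.0314, 1.0, -0.1, -1.1],
    [1, -0.0144, -0.0106, 0.0316, 1.0, -0.1, -1.1],
    [1, -0.0142, -0.0103, 0.0318, 1.0, -0.1, -1.1],
    [1, -0.014, -0.01, 0.032, 1.0, -0.1, -1.1],
    [1, 0, 0, 0, 0, 0, 0]
  ]
}}

```text
time_s: 12.25
tool_pos: [0.4876, -0.2815, 0.0953]
tcp_rot: [-0.213, 0.763, 0.524, 0.313]
ft_force: [0.3, 0.1, 1.3]
opening: 1.004
gripper_force: 0.0
```

```bash
python3 - <<'E'
from path import *
A=(.5085,-.2274)
log();p=shot('scene');q=shot('side')
for c in(p,q):print([(np.round(r['box']),round(r['confidence'],2),onz(c,r['box'][0]+r['box'][2]/2,r['box'][1]+r['box'][3]/2,.033).round(3)) for r in optics.search_frame(c,'cup1_mid')])
go([(wp(A,.034,-21.5,45),4,1)])
E
```

```text
12.25 q [-1.002  0.781  1.469  0.607  1.443 -0.889] p [ 0.4876 -0.2815  0.0953] F [0.3 0.1 1.3] 1.004 0.0
[(array([265., 176.,  20.,  21.]), 0.6, array([ 0.515, -0.22 ,  0.033])), (array([360., 296.,  28.,  25.]), 0.29, array([0.771, 0.257, 0.033]))]
[(array([359., 156.,  22.,  31.]), 0.61, array([ 0.504, -0.226,  0.033]))]
[1, -0.0003, -0.0007, 0.0257, 0.0, 0.2, 0.1] [1, -0.0004, -0.0007, 0.0257, 0.0, 0.2, 0.1] [1, -0.0004, -0.0007, 0.0257, 0.0, 0.2, 0.1] [1, -0.0005, -0.0006, 0.0257, 0.0, 0.2, 0.1]  x 4 speed 0.18 q [-0.92  0.87  1.57  0.69  1.26 -0.95]
```

Call:
{"op": "servo_tool", "data": {
  "deltas": [
    [1, -0.0004, -0.0007, 0.0257, 0, 0.2, 0.1],
    [1, -0.0004, -0.0007, 0.0257, 0, 0.2, 0.1],
    [1, -0.0004, -0.0007, 0.0257, 0, 0.2, 0.1],
    [1, -0.0004, -0.0007, 0.0257, 0, 0.2, 0.1],
    [0.5, 0, 0, 0, 0, 0, 0],
    [0.5, 0, 0, 0, 0, 0, 0],
    [0.5, 0, 0, 0, 0, 0, 0],
    [0.5, 0, 0, 0, 0, 0, 0]
  ],
  "force": 35
}}

```text
time_s: 13.45
tool_pos: [0.5118, -0.2168, 0.0227]
tcp_rot: [-0.215, 0.763, 0.519, 0.319]
ft_force: [-2.3, -4.3, 6.9]
opening: 0.613
gripper_force: 35.0
```

```bash
python3 - <<'E'
from path import *
log()
A=(.5085,-.2274)
T=(.512+.1,.29-.004)
go([(wp(A,.12,-21.5,45),3,.5),(wp(T,.09,20,-45),16,.5)])
E
```

```text
13.45 q [-0.917  0.869  1.577  0.696  1.258 -0.957] p [ 0.5118 -0.2168  0.0227] F [-2.3 -4.3  6.9] 0.613 35.0
[0.5, 0.0204, 0.0003, -0.0205, 0.1, -0.1, -0.0] [0.5, 0.0204, 0.0003, -0.0205, 0.1, -0.1, -0.0] [0.5, 0.0204, 0.0003, -0.0205, 0.1, -0.1, -0.0]  x 3 speed 0.28 q [-0.92  0.73  1.55  0.67  1.38 -0.85]
[0.5, 0.0206, -0.0053, 0.0233, 0.0, -5.4, -2.9] [0.5, 0.023, -0.0042, 0.0213, 0.0, -5.4, -2.9] [0.5, 0.025, -0.003, 0.019, 0.0, -5.4, -2.9] [0.5, 0.0268, -0.0017, 0.0166, 0.0, -5.4, -2.9] [0.5, 0.0283, -0.0003, 0.014, 0.0, -5.4, -2.9] [0.5, 0.0295, 0.0011, 0.0113, 0.0, -5.4, -2.9] [0.5, 0.0303, 0.0026, 0.0085, 0.0, -5.4, -2.9] [0.5, 0.0308, 0.0041, 0.0057, 0.0, -5.4, -2.9] [0.5, 0.0309, 0.0057, 0.0028, 0.0, -5.4, -2.9] [0.5, 0.0307, 0.0072, -0.0001, 0.0, -5.4, -2.9] [0.5, 0.0302, 0.0088, -0.003, 0.0, -5.4, -2.9] [0.5, 0.0293, 0.0103, -0.0058, 0.0, -5.4, -2.9] [0.5, 0.0281, 0.0117, -0.0084, 0.0, -5.4, -2.9] [0.5, 0.0266, 0.0131, -0.011, 0.0, -5.4, -2.9] [0.5, 0.0247, 0.0144, -0.0134, 0.0, -5.4, -2.9] [0.5, 0.0226, 0.0155, -0.0156, 0.0, -5.4, -2.9]  x 16 speed 0.77 q [ 0.69  0.9   1.22 -0.74  1.4   0.61]
```

Call:
{"op": "servo_tool", "data": {
  "deltas": [
    [0.5, 0.0204, 0.0003, -0.0205, 0, 0, 0],
    [0.5, 0.0204, 0.0003, -0.0205, 0, 0, 0],
    [0.5, 0.0204, 0.0003, -0.0205, 0, 0, 0],
    [0.5, 0.0206, -0.0053, 0.0233, 0, -5.4, -2.9],
    [0.5, 0.023, -0.0042, 0.0213, 0, -5.4, -2.9],
    [0.5, 0.025, -0.003, 0.019, 0, -5.4, -2.9],
    [0.5, 0.0268, -0.0017, 0.0166, 0, -5.4, -2.9],
    [0.5, 0.0283, -0.0003, 0.014, 0, -5.4, -2.9]
  ]
}}

```text
time_s: 14.45
tool_pos: [0.545, -0.0621, 0.1005]
tcp_rot: [-0.046, 0.745, 0.647, 0.156]
ft_force: [-0.3, -1.0, -1.8]
opening: 0.609
gripper_force: 35.0
```

Call:
{"op": "servo_tool", "data": {
  "deltas": [
    [0.5, 0.0295, 0.0011, 0.0113, 0, -5.4, -2.9],
    [0.5, 0.0303, 0.0026, 0.0085, 0, -5.4, -2.9],
    [0.5, 0.0308, 0.0041, 0.0057, 0, -5.4, -2.9],
    [0.5, 0.0309, 0.0057, 0.0028, 0, -5.4, -2.9],
    [0.5, 0.0307, 0.0072, 0, 0, -5.4, -2.9],
    [0.5, 0.0302, 0.0088, -0.003, 0, -5.4, -2.9],
    [0.5, 0.0293, 0.0103, -0.0058, 0, -5.4, -2.9],
    [0.5, 0.0281, 0.0117, -0.0084, 0, -5.4, -2.9]
  ]
}}

```text
time_s: 15.45
tool_pos: [0.5962, 0.1853, 0.0847]
tcp_rot: [0.225, 0.608, 0.752, -0.121]
ft_force: [0.8, -0.2, -0.9]
opening: 0.613
gripper_force: 35.0
```

Call:
{"op": "servo_tool", "data": {
  "deltas": [
    [0.5, 0.0266, 0.0131, -0.011, 0, -5.4, -2.9],
    [0.5, 0.0247, 0.0144, -0.0134, 0, -5.4, -2.9],
    [0.5, 0.0226, 0.0155, -0.0156, 0, -5.4, -2.9],
    [0.5, 0, 0, 0, 0, 0, 0]
  ]
}}

```text
time_s: 15.95
tool_pos: [0.6143, 0.2795, 0.0761]
tcp_rot: [0.318, 0.525, 0.758, -0.222]
ft_force: [-0.7, -0.4, -1.1]
opening: 0.613
gripper_force: 35.0
```

```bash
python3 - <<'E'
from path import *
log()
T=(.612,.286)
go([(wp(T,.0345,20,-45),4,.5),(wp(T,.034,20,-45,.09),4,.8),(wp(T,.034,20,45,.09),14,.8),(wp(T,.034,20,45),4,.8)])
E
```

```text
15.95 q [ 0.694  0.906  1.217 -0.752  1.406  0.616] p [0.6143 0.2795 0.0761] F [-0.7 -0.4 -1.1] 0.613 35.0
[0.5, 0.0087, 0.0, 0.0098, 0.1, 0.2, 0.1] [0.5, 0.0086, 0.0, 0.0098, 0.1, 0.2, 0.1] [0.5, 0.0086, 0.0, 0.0098, 0.1, 0.2, 0.1] [0.5, 0.0086, 0.0, 0.0099, 0.1, 0.2, 0.1]  x 4 speed 0.1 q [ 0.69  0.97  1.23 -0.76  1.34  0.67]
[0.8, 0.0001, 0.0, -0.0224, 0.0, 0.0, 0.0]  x 4 speed 0.15 q [ 0.76  0.92  1.13 -0.71  1.5   0.62]
[0.8, -0.0054, 0.0, 0.0054, 0.0, 6.4, 0.0] [0.8, -0.0059, 0.0, 0.0047, 0.0, 6.4, 0.0] [0.8, -0.0064, 0.0, 0.004, 0.0, 6.4, 0.0] [0.8, -0.0068, 0.0, 0.0033, 0.0, 6.4, 0.0] [0.8, -0.0072, 0.0, 0.0025, 0.0, 6.4, 0.0] [0.8, -0.0074, 0.0, 0.0017, 0.0, 6.4, 0.0] [0.8, -0.0075, 0.0, 0.0008, 0.0, 6.4, 0.0] [0.8, -0.0076, 0.0, 0.0, 0.0, 6.4, 0.0] [0.8, -0.0075, 0.0, -0.0008, 0.0, 6.4, 0.0] [0.8, -0.0074, 0.0, -0.0017, 0.0, 6.4, 0.0] [0.8, -0.0072, 0.0, -0.0025, 0.0, 6.4, 0.0] [0.8, -0.0068, 0.0, -0.0033, 0.0, 6.4, 0.0] [0.8, -0.0064, 0.0, -0.004, 0.0, 6.4, 0.0] [0.8, -0.0059, 0.0, -0.0047, 0.0, 6.4, 0.0]  x 14 speed 0.48 q [-0.08  0.86  1.28  0.71  1.43 -0.69]
[0.8, 0.0, 0.0, 0.0225, 0.0, 0.0, 0.0]  x 4 speed 0.14 q [ 0.    0.93  1.35  0.77  1.29 -0.73]
```

Call:
{"op": "servo_tool", "data": {
  "deltas": [
    [0.5, 0.0087, 0, 0.0098, 0.1, 0.2, 0.1],
    [0.5, 0.0086, 0, 0.0098, 0.1, 0.2, 0.1],
    [0.5, 0.0086, 0, 0.0098, 0.1, 0.2, 0.1],
    [0.5, 0.0086, 0, 0.0098, 0.1, 0.2, 0.1],
    [0.5, 0, 0, 0, 0, 0, 0]
  ]
}}

```text
time_s: 16.58
tool_pos: [0.6157, 0.2727, 0.0247]
tcp_rot: [0.311, 0.532, 0.756, -0.22]
ft_force: [0.7, 0.1, -1.6]
opening: 0.612
gripper_force: 35.0
```

```bash
python3 - <<'E'
from path import *
log()
p,r=pose();print('cup centre est',p-.015*r.apply([0,0,1]))
E
```

```text
16.57 q [ 0.679  0.966  1.232 -0.751  1.342  0.665] p [0.6157 0.2727 0.0247] F [ 0.7  0.1 -1.6] 0.612 35.0
cup centre est [0.61218925 0.28269741 0.03536744]
```

Call:
{"op": "servo_tool", "data": {
  "deltas": [
    [0.5, 0.0008, 0, 0.0008, 0, 0, 0],
    [0.8, 0, 0, 0, 0, 0, 0],
    [0.8, 0, 0, 0, 0, 0, 0],
    [0.8, 0, 0, 0, 0, 0, 0],
    [0.8, 0, 0, -0.0224, 0, 0, 0],
    [0.8, 0, 0, -0.0224, 0, 0, 0],
    [0.8, 0, 0, -0.0224, 0, 0, 0],
    [0.8, 0, 0, -0.0224, 0, 0, 0]
  ]
}}

```text
time_s: 17.58
tool_pos: [0.5947, 0.3334, 0.089]
tcp_rot: [0.311, 0.532, 0.756, -0.22]
ft_force: [0.5, 0.6, 0.0]
opening: 0.798
gripper_force: 0.0
```

Call:
{"op": "servo_tool", "data": {
  "deltas": [
    [0.8, -0.0054, 0, 0.0054, 0, 6.4, 0],
    [0.8, -0.0059, 0, 0.0047, 0, 6.4, 0],
    [0.8, -0.0064, 0, 0.004, 0, 6.4, 0],
    [0.8, -0.0068, 0, 0.0033, 0, 6.4, 0],
    [0.8, -0.0072, 0, 0.0025, 0, 6.4, 0],
    [0.8, -0.0074, 0, 0.0017, 0, 6.4, 0],
    [0.8, -0.0075, 0, 0.0008, 0, 6.4, 0],
    [0.8, -0.0076, 0, 0, 0, 6.4, 0]
  ]
}}

```text
time_s: 18.58
tool_pos: [0.6157, 0.2756, 0.089]
tcp_rot: [-0.047, 0.575, 0.816, 0.034]
ft_force: [0.2, 0.5, -0.7]
opening: 0.8
gripper_force: 0.0
```

Call:
{"op": "servo_tool", "data": {
  "deltas": [
    [0.8, -0.0075, 0, -0.0008, 0, 6.4, 0],
    [0.8, -0.0074, 0, -0.0017, 0, 6.4, 0],
    [0.8, -0.0072, 0, -0.0025, 0, 6.4, 0],
    [0.8, -0.0068, 0, -0.0033, 0, 6.4, 0],
    [0.8, -0.0064, 0, -0.004, 0, 6.4, 0],
    [0.8, -0.0059, 0, -0.0047, 0, 6.4, 0],
    [0.8, 0, 0, 0, 0, 0, 0]
  ]
}}

```text
time_s: 19.45
tool_pos: [0.6309, 0.2312, 0.0868]
tcp_rot: [-0.313, 0.534, 0.755, 0.219]
ft_force: [-0.2, 0.4, -0.7]
opening: 0.801
gripper_force: 0.0
```

```bash
python3 - <<'E'
from path import *
log()
T=(.612,.2835)
p=shot('scene');q=shot('side','d2.png')
cv2.imwrite('pics/v7.png',np.hstack([cv2.resize(p['pixels'][180:310,340:490],(390,338)),cv2.resize(q['pixels'][220:400,140:340],(390,351))[:338]]))
go([(wp(T,.033,20,45),4,.8)])
E
```

```text
19.45 q [-0.088  0.864  1.281  0.704  1.434 -0.688] p [0.6309 0.2312 0.0868] F [-0.2  0.4 -0.7] 0.801 0.0
[0.8, -0.0001, -0.0001, 0.023, 0.0, 0.1, -0.1] [0.8, -0.0002, -0.0001, 0.023, 0.0, 0.1, -0.1] [0.8, -0.0002, -0.0001, 0.023, 0.0, 0.1, -0.1] [0.8, -0.0002, -0.0001, 0.023, 0.0, 0.1, -0.1]  x 4 speed 0.14 q [-0.    0.93  1.35  0.76  1.29 -0.74]
```

View pics/v7.png

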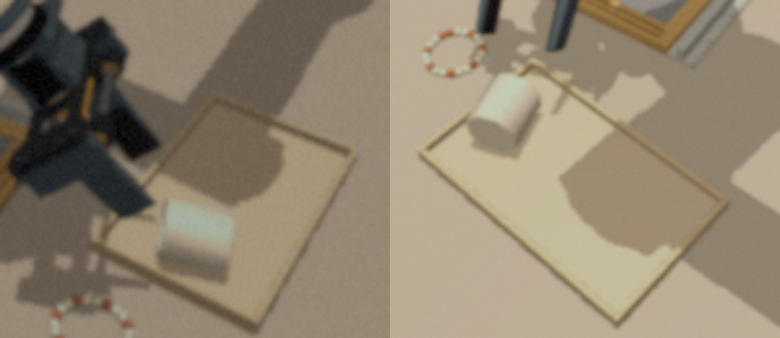

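The picture shows the cup lying on its side in the tray, at (196,238) in the scene view and (505,112) in the side view.

```bash
python3 - <<'E'
from h import *
p=shot('scene');q=shot('side')
print(tri([(p,415.4,271.5),(q,199,277)]))
E
```

```text
[0.61230544 0.28444354 0.03163148]
```

Call:
{"op": "servo_tool", "data": {
  "deltas": [
    [0.8, -0.0001, -0.0001, 0.023, 0, 0.1, -0.1],
    [0.8, -0.0002, -0.0001, 0.023, 0, 0.1, -0.1],
    [0.8, -0.0002, -0.0001, 0.023, 0, 0.1, -0.1]
  ]
}}

```text
time_s: 20.02
tool_pos: [0.6134, 0.2799, 0.0385]
tcp_rot: [-0.313, 0.529, 0.757, 0.221]
ft_force: [-0.3, 0.4, -0.0]
opening: 0.802
gripper_force: 0.0
```

Call:
{"op": "servo_tool", "data": {
  "deltas": [
    [0.8, -0.0002, -0.0001, 0.023, 0, 0.1, -0.1],
    [0.5, 0, 0, 0, 0, 0, 0],
    [0.5, 0, 0, 0, 0, 0, 0],
    [0.5, 0, 0, 0, 0, 0, 0]
  ],
  "force": 35
}}

```text
time_s: 20.52
tool_pos: [0.609, 0.2933, 0.0229]
tcp_rot: [-0.314, 0.529, 0.757, 0.222]
ft_force: [0.7, 0.0, -1.3]
opening: 0.614
gripper_force: 35.0
```

```bash
python3 - <<'E'
from path import *
log()
T=(.612,.286)
go([(wp(T,.08,20,45),2,.5),(wp(T,.08,20,-45),14,.5),(wp(T,.0365,20,-45),3,.5)])
E
```

```text
20.52 q [-0.003  0.933  1.351  0.768  1.289 -0.743] p [0.609  0.2933 0.0229] F [ 0.7  0.  -1.3] 0.614 35.0
[0.5, 0.0175, 0.0003, -0.0154, 0.1, -0.1, 0.1] [0.5, 0.0174, 0.0002, -0.0154, 0.1, -0.1, 0.1]  x 2 speed 0.2 q [ 0.    0.87  1.34  0.75  1.34 -0.68]
[0.5, -0.0011, 0.0, -0.0011, 0.0, -6.4, -0.0] [0.5, -0.0012, 0.0, -0.0009, 0.0, -6.4, -0.0] [0.5, -0.0013, 0.0, -0.0008, 0.0, -6.4, -0.0] [0.5, -0.0014, 0.0, -0.0007, 0.0, -6.4, -0.0] [0.5, -0.0014, 0.0, -0.0005, 0.0, -6.4, -0.0] [0.5, -0.0015, 0.0, -0.0003, 0.0, -6.4, -0.0] [0.5, -0.0015, 0.0, -0.0002, 0.0, -6.4, -0.0] [0.5, -0.0015, 0.0, -0.0, 0.0, -6.4, -0.0] [0.5, -0.0015, 0.0, 0.0002, 0.0, -6.4, -0.0] [0.5, -0.0015, 0.0, 0.0003, 0.0, -6.4, -0.0] [0.5, -0.0014, 0.0, 0.0005, 0.0, -6.4, -0.0] [0.5, -0.0014, 0.0, 0.0007, 0.0, -6.4, -0.0] [0.5, -0.0013, 0.0, 0.0008, 0.0, -6.4, -0.0] [0.5, -0.0012, 0.0, 0.0009, 0.0, -6.4, -0.0]  x 14 speed 0.48 q [ 0.69  0.91  1.22 -0.75  1.39  0.62]
[0.5, 0.0103, 0.0, 0.0103, -0.0, -0.0, 0.0]  x 3 speed 0.12 q [ 0.69  0.97  1.23 -0.75  1.34  0.67]
```

Call:
{"op": "servo_tool", "data": {
  "deltas": [
    [0.5, 0.0175, 0.0003, -0.0154, 0.1, -0.1, 0.1],
    [0.5, 0.0174, 0.0002, -0.0154, 0.1, -0.1, 0.1],
    [0.5, -0.0011, 0, -0.0011, 0, -6.4, 0],
    [0.5, -0.0012, 0, -0.0009, 0, -6.4, 0],
    [0.5, -0.0013, 0, -0.0008, 0, -6.4, 0],
    [0.5, -0.0014, 0, -0.0007, 0, -6.4, 0],
    [0.5, -0.0014, 0, -0.0005, 0, -6.4, 0],
    [0.5, -0.0015, 0, -0.0003, 0, -6.4, 0]
  ]
}}

```text
time_s: 21.52
tool_pos: [0.6117, 0.2879, 0.0718]
tcp_rot: [-0.045, 0.573, 0.817, 0.033]
ft_force: [-0.8, 0.1, -0.9]
opening: 0.616
gripper_force: 35.0
```

Call:
{"op": "servo_tool", "data": {
  "deltas": [
    [0.5, -0.0015, 0, -0.0002, 0, -6.4, 0],
    [0.5, -0.0015, 0, 0, 0, -6.4, 0],
    [0.5, -0.0015, 0, 0.0002, 0, -6.4, 0],
    [0.5, -0.0015, 0, 0.0003, 0, -6.4, 0],
    [0.5, -0.0014, 0, 0.0005, 0, -6.4, 0],
    [0.5, -0.0014, 0, 0.0007, 0, -6.4, 0],
    [0.5, -0.0013, 0, 0.0008, 0, -6.4, 0],
    [0.5, -0.0012, 0, 0.0009, 0, -6.4, 0]
  ]
}}

```text
time_s: 22.52
tool_pos: [0.6156, 0.277, 0.0717]
tcp_rot: [0.312, 0.532, 0.757, -0.217]
ft_force: [1.3, -1.4, -1.6]
opening: 0.614
gripper_force: 35.0
```

Call:
{"op": "servo_tool", "data": {
  "deltas": [
    [0.5, 0.01, 0, 0.01, 0, 0, 0],
    [0.5, 0.01, 0, 0.01, 0, 0, 0],
    [0.5, 0, 0, 0, 0, 0, 0]
  ]
}}

```text
time_s: 22.9
tool_pos: [0.6149, 0.2756, 0.0401]
tcp_rot: [0.309, 0.531, 0.758, -0.218]
ft_force: [-0.0, 0.3, -1.5]
opening: 0.611
gripper_force: 35.0
```

```bash
python3 - <<'E'
from path import *
log()
T=(.612,.286)
p,r=pose();print('cup centre est',p-.015*r.apply([0,0,1]))
B=(.6058,-.3071)
go([(wp(T,.0365,20,-45),2,.5)])
E
```

```text
22.9 q [ 0.682  0.943  1.231 -0.744  1.355  0.648] p [0.6149 0.2756 0.0401] F [-0.   0.3 -1.5] 0.611 35.0
cup centre est [0.61133627 0.28547429 0.05083941]
[0.5, 0.0051, 0.0004, 0.005, -0.1, -0.3, 0.0] [0.5, 0.0051, 0.0004, 0.005, -0.1, -0.3, 0.0]  x 2 speed 0.07 q [ 0.69  0.97  1.23 -0.75  1.34  0.67]
```

Call:
{"op": "servo_tool", "data": {
  "deltas": [
    [0.5, 0.0051, 0.0004, 0.005, -0.1, -0.3, 0],
    [0.5, 0.0051, 0.0004, 0.005, -0.1, -0.3, 0],
    [0.5, 0.0006, 0, 0.0006, 0, 0, 0],
    [0.5, 0, 0, 0, 0, 0, 0]
  ]
}}

```text
time_s: 23.4
tool_pos: [0.6157, 0.2771, 0.0257]
tcp_rot: [0.315, 0.529, 0.757, -0.219]
ft_force: [-0.4, -0.2, -1.7]
opening: 0.615
gripper_force: 35.0
```

Call:
{"op": "servo_tool", "data": {
  "deltas": [
    [0.75, 0, 0, 0, 0, 0, 0],
    [0.75, 0, 0, 0, 0, 0, 0],
    [0.75, 0, 0, -0.02, 0, 0, 0],
    [0.75, 0, 0, -0.03, 0, 0, 0],
    [0.75, 0, 0, -0.04, 0, 0, 0],
    [0.75, 0, 0, -0.03, 0, 0, 0]
  ]
}}

```text
time_s: 24.15
tool_pos: [0.5857, 0.3592, 0.1127]
tcp_rot: [0.315, 0.529, 0.757, -0.218]
ft_force: [0.2, -0.9, 0.7]
opening: 0.749
gripper_force: 0.0
```

```bash
python3 - <<'E'
from path import *
log()
p=shot('scene');q=shot('side')
for c in(p,q):
  for n,z in(('cup1_mid',.034),('ruler_mid',.012)):print(n,[(np.round(r['box']),round(r['confidence'],2),onz(c,r['box'][0]+r['box'][2]/2,r['box'][1]+r['box'][3]/2,z).round(3)) for r in optics.search_frame(c,n)])
cv2.imwrite('pics/v8.png',np.hstack([cv2.resize(p['pixels'][130:310,200:490],(490,304)),cv2.resize(q['pixels'][220:400,140:340],(306,304))]))
B=(.6058,-.3071)
go([(wp(B,.17,-20.3,45,.1),20,1),(wp(B,.034,-20.3,45,.0),8,1)])
E
```

```text
24.15 q [ 0.795  0.905  1.084 -0.696  1.56   0.601] p [0.5857 0.3592 0.1127] F [ 0.2 -0.9  0.7] 0.749 0.0
cup1_mid [(array([402., 252.,  31.,  36.]), 0.61, array([0.61 , 0.292, 0.034]))]
ruler_mid [(array([293., 204.,  69.,  32.]), 0.66, array([ 0.542, -0.002,  0.012]))]
cup1_mid []
ruler_mid []
[1, -0.0281, -0.0124, 0.0197, 0.0, 4.3, 2.2] [1, -0.0299, -0.0113, 0.0175, 0.0, 4.3, 2.2] [1, -0.0316, -0.0101, 0.0152, 0.0, 4.3, 2.2] [1, -0.033, -0.0088, 0.0128, 0.0, 4.3, 2.2] [1, -0.0342, -0.0075, 0.0103, 0.0, 4.3, 2.2] [1, -0.0351, -0.0062, 0.0077, 0.0, 4.3, 2.2] [1, -0.0358, -0.0048, 0.005, 0.0, 4.3, 2.2] [1, -0.0363, -0.0034, 0.0023, 0.0, 4.3, 2.2] [1, -0.0364, -0.0019, -0.0004, 0.0, 4.3, 2.2] [1, -0.0363, -0.0005, -0.0032, 0.0, 4.3, 2.2] [1, -0.036, 0.0009, -0.0059, 0.0, 4.3, 2.2] [1, -0.0354, 0.0023, -0.0086, 0.0, 4.3, 2.2] [1, -0.0345, 0.0036, -0.0112, 0.0, 4.3, 2.2] [1, -0.0334, 0.005, -0.0138, 0.0, 4.3, 2.2] [1, -0.0321, 0.0063, -0.0162, 0.0, 4.3, 2.2] [1, -0.0305, 0.0075, -0.0186, 0.0, 4.3, 2.2] [1, -0.0287, 0.0086, -0.0208, 0.0, 4.3, 2.2] [1, -0.0267, 0.0097, -0.0229, 0.0, 4.3, 2.2] [1, -0.0245, 0.0107, -0.0248, 0.0, 4.3, 2.2] [1, -0.0222, 0.0116, -0.0266, 0.0, 4.3, 2.2]  x 20 speed 0.71 q [-0.95  0.79  0.99  0.65  1.81 -0.59]
[1, -0.012, 0.0, 0.0245, 0.0, 0.0, -0.0]  x 8 speed 0.19 q [-0.87  0.98  1.2   0.67  1.45 -0.77]
```

View pics/v8.png

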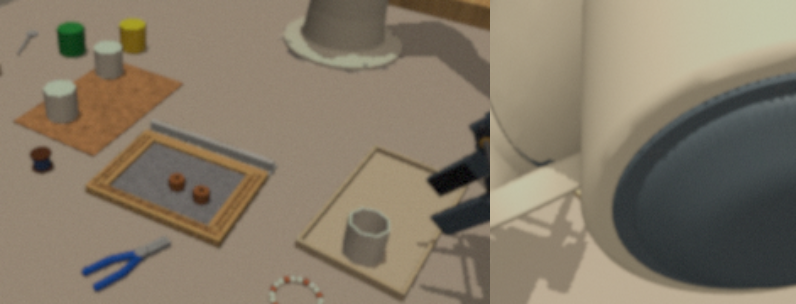

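v8 shows the first cup standing mouth-up in the tray at (367,237) and the ruler still flush. The remaining white cups are at (60,102) and (108,60).

Call:
{"op": "servo_tool", "data": {
  "deltas": [
    [1, -0.0281, -0.0124, 0.0197, 0, 4.3, 2.2],
    [1, -0.0299, -0.0113, 0.0175, 0, 4.3, 2.2],
    [1, -0.0316, -0.0101, 0.0152, 0, 4.3, 2.2],
    [1, -0.033, -0.0088, 0.0128, 0, 4.3, 2.2],
    [1, -0.0342, -0.0075, 0.0103, 0, 4.3, 2.2],
    [1, -0.0351, -0.0062, 0.0077, 0, 4.3, 2.2],
    [1, -0.0358, -0.0048, 0.005, 0, 4.3, 2.2],
    [1, -0.0363, -0.0034, 0.0023, 0, 4.3, 2.2]
  ]
}}

```text
time_s: 25.45
tool_pos: [0.5859, 0.0672, 0.1581]
tcp_rot: [0.107, 0.679, 0.727, -0.003]
ft_force: [-0.1, 0.2, 0.0]
opening: 1.0
gripper_force: 0.0
```

Call:
{"op": "servo_tool", "data": {
  "deltas": [
    [1, -0.0364, -0.0019, -0.0004, 0, 4.3, 2.2],
    [1, -0.0363, -0.0005, -0.0032, 0, 4.3, 2.2],
    [1, -0.036, 0.0009, -0.0059, 0, 4.3, 2.2],
    [1, -0.0354, 0.0023, -0.0086, 0, 4.3, 2.2],
    [1, -0.0345, 0.0036, -0.0112, 0, 4.3, 2.2],
    [1, -0.0334, 0.005, -0.0138, 0, 4.3, 2.2],
    [1, -0.0321, 0.0063, -0.0162, 0, 4.3, 2.2],
    [1, -0.0305, 0.0075, -0.0186, 0, 4.3, 2.2]
  ]
}}

```text
time_s: 26.45
tool_pos: [0.5874, -0.2205, 0.2065]
tcp_rot: [-0.113, 0.751, 0.615, 0.213]
ft_force: [1.3, 0.1, 0.0]
opening: 0.997
gripper_force: 0.0
```

Call:
{"op": "servo_tool", "data": {
  "deltas": [
    [1, -0.0287, 0.0086, -0.0208, 0, 4.3, 2.2],
    [1, -0.0267, 0.0097, -0.0229, 0, 4.3, 2.2],
    [1, -0.0245, 0.0107, -0.0248, 0, 4.3, 2.2],
    [1, -0.0222, 0.0116, -0.0266, 0, 4.3, 2.2],
    [1, 0, 0, 0, 0, 0, 0]
  ]
}}

```text
time_s: 27.08
tool_pos: [0.5878, -0.3662, 0.2288]
tcp_rot: [-0.22, 0.756, 0.53, 0.313]
ft_force: [-0.4, -0.3, 0.7]
opening: 1.0
gripper_force: 0.0
```

```bash
python3 - <<'E'
from path import *
log()
p=shot('scene');q=shot('side')
for c in(p,q):
  print([(np.round(r['box']),round(r['confidence'],2),onz(c,r['box'][0]+r['box'][2]/2,r['box'][1]+r['box'][3]/2,.033).round(3)) for r in optics.search_frame(c,'cup1_mid')])
cv2.imwrite('pics/x.png',np.vstack([p['pixels'],q['pixels']]))
B=(.6058,-.3071)
go([(wp(B,.034,-20.3,45,.0),8,1)])
E
```

```text
27.07 q [-0.95   0.801  0.974  0.646  1.822 -0.586] p [ 0.5878 -0.3662  0.2288] F [-0.4 -0.3  0.7] 1.0 0.0
[(array([403., 254.,  28.,  36.]), 0.6, array([0.614, 0.292, 0.033]))]
[(array([180., 258.,  34.,  42.]), 0.89, array([0.61 , 0.285, 0.033]))]
[1, -0.0123, -0.0004, 0.0244, -0.0, 0.0, 0.1] [1, -0.0123, -0.0004, 0.0244, -0.0, 0.0, 0.1] [1, -0.0123, -0.0004, 0.0244, -0.0, 0.0, 0.1] [1, -0.0124, -0.0004, 0.0244, -0.0, 0.0, 0.1] [1, -0.0124, -0.0004, 0.0244, -0.0, 0.0, 0.1] [1, -0.0124, -0.0004, 0.0244, -0.0, 0.0, 0.1] [1, -0.0124, -0.0004, 0.0244, -0.0, 0.0, 0.1] [1, -0.0124, -0.0004, 0.0243, -0.0, 0.0, 0.1]  x 8 speed 0.19 q [-0.87  0.98  1.2   0.67  1.45 -0.77]
```

```bash
python3 - <<'E'
from path import *
p=shot('wrist','w5.png')
print(proj(p,[.6058,-.3071,.063]),octfit(p,p['pixels'],.6058,-.3071,.063))
print([(np.round(r['box']),round(r['confidence'],2)) for r in optics.search_frame(p,'cup1_mid')])
E
```

```text
[317.03517619 248.24452822] (array([ 0.60421795, -0.30813932]), np.float64(24.226009632410054), np.float64(-323.72705078125))
[(array([218.,   0.,  32.,  29.]), 0.82)]
```

Call:
{"op": "servo_tool", "data": {
  "deltas": [
    [1, -0.0124, -0.0004, 0.0244, 0, 0, 0.1],
    [1, -0.0124, -0.0004, 0.0244, 0, 0, 0.1],
    [1, -0.0124, -0.0004, 0.0244, 0, 0, 0.1],
    [1, -0.0124, -0.0004, 0.0244, 0, 0, 0.1],
    [1, -0.0124, -0.0004, 0.0244, 0, 0, 0.1],
    [1, -0.0124, -0.0004, 0.0244, 0, 0, 0.1],
    [1, -0.0124, -0.0004, 0.0244, 0, 0, 0.1],
    [1, -0.0124, -0.0004, 0.0244, 0, 0, 0.1]
  ]
}}

```text
time_s: 28.38
tool_pos: [0.6094, -0.297, 0.0227]
tcp_rot: [-0.221, 0.759, 0.528, 0.311]
ft_force: [0.6, 0.1, 0.0]
opening: 1.002
gripper_force: 0.0
```

Call:
{"op": "servo_tool", "data": {
  "deltas": [
    [0.5, 0, 0, 0, 0, 0, 0],
    [0.5, 0, 0, 0, 0, 0, 0],
    [0.5, 0, 0, 0, 0, 0, 0],
    [0.5, 0, 0, 0, 0, 0, 0],
    [0.5, 0, 0, 0, 0, 0, 0]
  ],
  "force": 35
}}

```text
time_s: 29.0
tool_pos: [0.6092, -0.2985, 0.0239]
tcp_rot: [-0.221, 0.759, 0.528, 0.312]
ft_force: [-2.3, -1.9, 7.7]
opening: 0.615
gripper_force: 35.0
```

```bash
python3 - <<'E'
from path import *
log()
B=(.605,-.3075);T=(.512,.29)
go([(wp(B,.125,-20.3,45),3,.5),(wp(T,.09,20,-45),18,.5)])
E
```

```text
29.0 q [-0.873  0.98   1.195  0.661  1.46  -0.764] p [ 0.6092 -0.2985  0.0239] F [-2.3 -1.9  7.7] 0.615 35.0
[0.5, 0.0215, -0.0005, -0.0212, -0.1, 0.0, -0.1] [0.5, 0.0215, -0.0004, -0.0212, -0.1, 0.0, -0.1] [0.5, 0.0215, -0.0003, -0.0212, -0.1, 0.0, -0.1]  x 3 speed 0.24 q [-0.87  0.86  1.18  0.66  1.56 -0.69]
[0.5, 0.0186, -0.016, 0.0214, 0.0, -4.8, -2.5] [0.5, 0.021, -0.0151, 0.0197, 0.0, -4.8, -2.5] [0.5, 0.0232, -0.0142, 0.0179, 0.0, -4.8, -2.5] [0.5, 0.0252, -0.0131, 0.0159, 0.0, -4.8, -2.5] [0.5, 0.027, -0.012, 0.0137, 0.0, -4.8, -2.5] [0.5, 0.0285, -0.0108, 0.0114, 0.0, -4.8, -2.5] [0.5, 0.0298, -0.0095, 0.0089, 0.0, -4.8, -2.5] [0.5, 0.0308, -0.0082, 0.0064, 0.0, -4.8, -2.5] [0.5, 0.0316, -0.0069, 0.0038, 0.0, -4.8, -2.5] [0.5, 0.0321, -0.0055, 0.0012, 0.0, -4.8, -2.5] [0.5, 0.0323, -0.0041, -0.0015, 0.0, -4.8, -2.5] [0.5, 0.0322, -0.0027, -0.0042, 0.0, -4.8, -2.5] [0.5, 0.0318, -0.0013, -0.0069, 0.0, -4.8, -2.5] [0.5, 0.0311, 0.0001, -0.0095, 0.0, -4.8, -2.5] [0.5, 0.0302, 0.0014, -0.0121, 0.0, -4.8, -2.5] [0.5, 0.029, 0.0027, -0.0145, 0.0, -4.8, -2.5] [0.5, 0.0276, 0.0039, -0.0169, 0.0, -4.8, -2.5] [0.5, 0.0259, 0.005, -0.0191, 0.0, -4.8, -2.5]  x 18 speed 0.73 q [ 0.79  0.83  1.41 -0.71  1.36  0.76]
```

Call:
{"op": "servo_tool", "data": {
  "deltas": [
    [0.5, 0.0215, -0.0004, -0.0212, 0, 0, 0],
    [0.5, 0.0215, -0.0004, -0.0212, 0, 0, 0],
    [0.5, 0.0215, -0.0004, -0.0212, 0, 0, 0],
    [0.5, 0.0186, -0.016, 0.0214, 0, -4.8, -2.5],
    [0.5, 0.021, -0.0151, 0.0197, 0, -4.8, -2.5],
    [0.5, 0.0232, -0.0142, 0.0179, 0, -4.8, -2.5],
    [0.5, 0.0252, -0.0131, 0.0159, 0, -4.8, -2.5],
    [0.5, 0.027, -0.012, 0.0137, 0, -4.8, -2.5]
  ]
}}

```text
time_s: 30.0
tool_pos: [0.5825, -0.136, 0.1047]
tcp_rot: [-0.07, 0.745, 0.641, 0.169]
ft_force: [0.9, 1.9, -2.3]
opening: 0.611
gripper_force: 35.0
```

Call:
{"op": "servo_tool", "data": {
  "deltas": [
    [0.5, 0.0285, -0.0108, 0.0114, 0, -4.8, -2.5],
    [0.5, 0.0298, -0.0095, 0.0089, 0, -4.8, -2.5],
    [0.5, 0.0308, -0.0082, 0.0064, 0, -4.8, -2.5],
    [0.5, 0.0316, -0.0069, 0.0038, 0, -4.8, -2.5],
    [0.5, 0.0321, -0.0055, 0.0012, 0, -4.8, -2.5],
    [0.5, 0.0323, -0.0041, -0.0015, 0, -4.8, -2.5],
    [0.5, 0.0322, -0.0027, -0.0042, 0, -4.8, -2.5],
    [0.5, 0.0318, -0.0013, -0.0069, 0, -4.8, -2.5]
  ]
}}

```text
time_s: 31.0
tool_pos: [0.5401, 0.1208, 0.0885]
tcp_rot: [0.174, 0.639, 0.746, -0.075]
ft_force: [0.2, 0.1, -1.6]
opening: 0.612
gripper_force: 35.0
```

Call:
{"op": "servo_tool", "data": {
  "deltas": [
    [0.5, 0.0311, 0.0001, -0.0095, 0, -4.8, -2.5],
    [0.5, 0.0302, 0.0014, -0.0121, 0, -4.8, -2.5],
    [0.5, 0.029, 0.0027, -0.0145, 0, -4.8, -2.5],
    [0.5, 0.0276, 0.0039, -0.0169, 0, -4.8, -2.5],
    [0.5, 0.0259, 0.005, -0.0191, 0, -4.8, -2.5],
    [0.5, 0, 0, 0, 0, 0, 0]
  ]
}}

```text
time_s: 31.75
tool_pos: [0.5122, 0.2827, 0.076]
tcp_rot: [0.314, 0.524, 0.76, -0.223]
ft_force: [-0.9, -0.3, -1.5]
opening: 0.61
gripper_force: 35.0
```

```bash
python3 - <<'E'
from path import *
log()
T=(.512,.29)
go([(wp(T,.0335,20,-45),4,.5),(wp(T,.0335,20,-45,.09),4,.75),(wp(T,.0335,20,45,.09),14,.75),(wp(T,.0335,20,45),4,.75)])
E
```

```text
31.75 q [ 0.794  0.836  1.412 -0.716  1.367  0.756] p [0.5122 0.2827 0.076 ] F [-0.9 -0.3 -1.5] 0.61 35.0
[0.5, 0.0088, 0.0007, 0.01, 0.0, 0.1, 0.2] [0.5, 0.0088, 0.0007, 0.01, 0.0, 0.1, 0.2] [0.5, 0.0088, 0.0006, 0.01, 0.0, 0.1, 0.2] [0.5, 0.0087, 0.0006, 0.01, 0.0, 0.1, 0.2]  x 4 speed 0.11 q [ 0.79  0.91  1.42 -0.73  1.3   0.82]
[0.75, -0.0, 0.0, -0.0225, 0.0, 0.0, -0.0]  x 4 speed 0.17 q [ 0.87  0.85  1.31 -0.67  1.46  0.76]
[0.75, -0.0054, -0.0, 0.0054, 0.0, 6.4, 0.0] [0.75, -0.0059, -0.0, 0.0047, 0.0, 6.4, 0.0] [0.75, -0.0064, -0.0, 0.004, 0.0, 6.4, 0.0] [0.75, -0.0068, -0.0, 0.0033, 0.0, 6.4, 0.0] [0.75, -0.0072, -0.0, 0.0025, 0.0, 6.4, 0.0] [0.75, -0.0074, 0.0, 0.0017, 0.0, 6.4, 0.0] [0.75, -0.0075, 0.0, 0.0008, 0.0, 6.4, 0.0] [0.75, -0.0076, 0.0, 0.0, 0.0, 6.4, 0.0] [0.75, -0.0075, 0.0, -0.0008, 0.0, 6.4, 0.0] [0.75, -0.0074, -0.0, -0.0017, 0.0, 6.4, 0.0] [0.75, -0.0072, -0.0, -0.0025, 0.0, 6.4, 0.0] [0.75, -0.0068, -0.0, -0.0033, 0.0, 6.4, 0.0] [0.75, -0.0064, 0.0, -0.004, 0.0, 6.4, 0.0] [0.75, -0.0059, -0.0, -0.0047, 0.0, 6.4, 0.0]  x 14 speed 0.6 q [-0.09  0.77  1.56  0.73  1.3  -0.82]
[0.75, 0.0, 0.0, 0.0225, 0.0, 0.0, 0.0]  x 4 speed 0.15 q [ 0.01  0.86  1.62  0.82  1.15 -0.88]
```

Call:
{"op": "servo_tool", "data": {
  "deltas": [
    [0.5, 0.0088, 0.0007, 0.01, 0, 0.1, 0.2],
    [0.5, 0.0088, 0.0007, 0.01, 0, 0.1, 0.2],
    [0.5, 0.0088, 0.0006, 0.01, 0, 0.1, 0.2],
    [0.5, 0.0087, 0.0006, 0.01, 0, 0.1, 0.2],
    [0.5, 0, 0, 0, 0, 0, 0],
    [0.5, 0, 0, 0, 0, 0, 0]
  ]
}}

```text
time_s: 32.5
tool_pos: [0.5163, 0.2771, 0.0236]
tcp_rot: [0.313, 0.531, 0.756, -0.22]
ft_force: [0.3, 0.5, -1.4]
opening: 0.612
gripper_force: 35.0
```

Call:
{"op": "servo_tool", "data": {
  "deltas": [
    [0.75, 0, 0, 0, 0, 0, 0],
    [0.75, 0, 0, 0, 0, 0, 0],
    [0.75, 0, 0, 0, 0, 0, 0],
    [0.75, 0, 0, -0.0225, 0, 0, 0],
    [0.75, 0, 0, -0.0225, 0, 0, 0],
    [0.75, 0, 0, -0.0225, 0, 0, 0],
    [0.75, 0, 0, -0.0225, 0, 0, 0]
  ]
}}

```text
time_s: 33.38
tool_pos: [0.4945, 0.3375, 0.0881]
tcp_rot: [0.313, 0.531, 0.756, -0.219]
ft_force: [1.1, 0.3, 0.2]
opening: 0.751
gripper_force: 0.0
```

Call:
{"op": "servo_tool", "data": {
  "deltas": [
    [0.75, -0.0054, 0, 0.0054, 0, 6.4, 0],
    [0.75, -0.0059, 0, 0.0047, 0, 6.4, 0],
    [0.75, -0.0064, 0, 0.004, 0, 6.4, 0],
    [0.75, -0.0068, 0, 0.0033, 0, 6.4, 0],
    [0.75, -0.0072, 0, 0.0025, 0, 6.4, 0],
    [0.75, -0.0074, 0, 0.0017, 0, 6.4, 0],
    [0.75, -0.0075, 0, 0.0008, 0, 6.4, 0],
    [0.75, -0.0076, 0, 0, 0, 6.4, 0]
  ]
}}

```text
time_s: 34.38
tool_pos: [0.5156, 0.2798, 0.0881]
tcp_rot: [-0.046, 0.574, 0.817, 0.033]
ft_force: [-0.1, -0.4, -1.1]
opening: 0.75
gripper_force: 0.0
```

Call:
{"op": "servo_tool", "data": {
  "deltas": [
    [0.75, -0.0075, 0, -0.0008, 0, 6.4, 0],
    [0.75, -0.0074, 0, -0.0017, 0, 6.4, 0],
    [0.75, -0.0072, 0, -0.0025, 0, 6.4, 0],
    [0.75, -0.0068, 0, -0.0033, 0, 6.4, 0],
    [0.75, -0.0064, 0, -0.004, 0, 6.4, 0],
    [0.75, -0.0059, 0, -0.0047, 0, 6.4, 0],
    [0.75, 0, 0, 0, 0, 0, 0]
  ]
}}

```text
time_s: 35.25
tool_pos: [0.5312, 0.2358, 0.0865]
tcp_rot: [-0.312, 0.533, 0.756, 0.218]
ft_force: [0.6, 0.5, -0.9]
opening: 0.751
gripper_force: 0.0
```

```bash
python3 - <<'E'
from path import *
log()
T=(.512,.289)
p=shot('scene');q=shot('side')
for c in(p,q):
  print([(np.round(r['box']),round(r['confidence'],2),onz(c,r['box'][0]+r['box'][2]/2,r['box'][1]+r['box'][3]/2,.033).round(3)) for r in optics.search_frame(c,'cup1_mid')])
go([(wp(T,.033,20,45),4,.75)])
E
```

```text
35.25 q [-0.093  0.766  1.561  0.723  1.297 -0.816] p [0.5312 0.2358 0.0865] F [ 0.6  0.5 -0.9] 0.751 0.0
[(array([400., 252.,  31.,  35.]), 0.55, array([0.61 , 0.286, 0.033]))]
[(array([183., 261.,  31.,  37.]), 0.95, array([0.608, 0.285, 0.033])), (array([153., 251., 161., 139.]), 0.23, array([0.484, 0.313, 0.033]))]
[0.75, 0.0, -0.0, 0.0231, 0.0, 0.1, -0.0] [0.75, -0.0, -0.0, 0.0231, 0.0, 0.1, -0.0] [0.75, -0.0001, 0.0, 0.0231, 0.0, 0.1, -0.0] [0.75, -0.0001, 0.0, 0.0231, 0.0, 0.1, -0.0]  x 4 speed 0.15 q [ 0.01  0.86  1.62  0.82  1.15 -0.88]
```

Grip and swing the second cup as I did the first.

Call:
{"op": "servo_tool", "data": {
  "deltas": [
    [0.75, 0, 0, 0.0231, 0, 0.1, 0],
    [0.75, 0, 0, 0.0231, 0, 0.1, 0],
    [0.75, 0, 0, 0.0231, 0, 0.1, 0],
    [0.75, 0, 0, 0.0231, 0, 0.1, 0],
    [0.5, 0, 0, 0, 0, 0, 0],
    [0.5, 0, 0, 0, 0, 0, 0],
    [0.5, 0, 0, 0, 0, 0, 0],
    [0.5, 0, 0, 0, 0, 0, 0]
  ],
  "force": 35
}}

```text
time_s: 36.45
tool_pos: [0.509, 0.2983, 0.0223]
tcp_rot: [-0.313, 0.531, 0.756, 0.221]
ft_force: [-0.4, 0.4, -1.8]
opening: 0.615
gripper_force: 35.0
```

```bash
python3 - <<'E'
from path import *
log()
T=(.512,.29)
go([(wp(T,.08,20,45),2,.5)])
E
```

```text
36.45 q [ 0.006  0.857  1.624  0.823  1.145 -0.883] p [0.509  0.2983 0.0223] F [-0.4  0.4 -1.8] 0.615 35.0
[0.5, 0.0173, 0.0, -0.016, 0.1, -0.0, -0.0] [0.5, 0.0173, -0.0, -0.016, 0.1, -0.0, -0.0]  x 2 speed 0.24 q [ 0.01  0.78  1.61  0.8   1.2  -0.81]
```

Call:
{"op": "servo_tool", "data": {
  "deltas": [
    [0.5, 0.0173, 0, -0.016, 0.1, 0, 0],
    [0.5, 0.0173, 0, -0.016, 0.1, 0, 0],
    [0.5, -0.0011, 0, -0.0011, 0, -6.4, 0],
    [0.5, -0.0012, 0, -0.0009, 0, -6.4, 0],
    [0.5, -0.0013, 0, -0.0008, 0, -6.4, 0],
    [0.5, -0.0014, 0, -0.0007, 0, -6.4, 0],
    [0.5, -0.0014, 0, -0.0005, 0, -6.4, 0],
    [0.5, -0.0015, 0, -0.0003, 0, -6.4, 0]
  ]
}}

```text
time_s: 37.45
tool_pos: [0.5115, 0.2914, 0.0697]
tcp_rot: [-0.047, 0.573, 0.818, 0.032]
ft_force: [-1.5, -0.1, -2.1]
opening: 0.612
gripper_force: 35.0
```

Call:
{"op": "servo_tool", "data": {
  "deltas": [
    [0.5, -0.0015, 0, -0.0002, 0, -6.4, 0],
    [0.5, -0.0015, 0, 0, 0, -6.4, 0],
    [0.5, -0.0015, 0, 0.0002, 0, -6.4, 0],
    [0.5, -0.0015, 0, 0.0003, 0, -6.4, 0],
    [0.5, -0.0014, 0, 0.0005, 0, -6.4, 0],
    [0.5, -0.0014, 0, 0.0007, 0, -6.4, 0],
    [0.5, -0.0013, 0, 0.0008, 0, -6.4, 0],
    [0.5, -0.0012, 0, 0.0009, 0, -6.4, 0]
  ]
}}

```text
time_s: 38.45
tool_pos: [0.5155, 0.2803, 0.0695]
tcp_rot: [0.311, 0.53, 0.758, -0.219]
ft_force: [0.2, -0.6, -1.5]
opening: 0.608
gripper_force: 35.0
```

Call:
{"op": "servo_tool", "data": {
  "deltas": [
    [0.5, 0.01, 0, 0.01, 0, -0.3, 0],
    [0.5, 0.01, 0, 0.01, 0, -0.3, 0],
    [0.5, 0, 0, 0, 0, 0, 0]
  ]
}}

```text
time_s: 38.83
tool_pos: [0.515, 0.2794, 0.0398]
tcp_rot: [0.313, 0.53, 0.757, -0.221]
ft_force: [-1.6, 0.5, -2.6]
opening: 0.609
gripper_force: 35.0
```

```bash
python3 - <<'E'
from path import *
log()
T=(.512,.29)
go([(wp(T,.0358,20,-45),2,.5)])
E
```

```text
38.83 q [ 0.785  0.886  1.42  -0.722  1.319  0.8  ] p [0.515  0.2794 0.0398] F [-1.6  0.5 -2.6] 0.609 35.0
[0.5, 0.0053, 0.0004, 0.005, -0.1, 0.0, 0.1] [0.5, 0.0053, 0.0004, 0.005, -0.1, 0.0, 0.1]  x 2 speed 0.06 q [ 0.79  0.91  1.42 -0.73  1.3   0.82]
```

Call:
{"op": "servo_tool", "data": {
  "deltas": [
    [0.5, 0.0053, 0.0004, 0.005, 0, 0, 0.1],
    [0.5, 0.0053, 0.0004, 0.005, 0, 0, 0.1],
    [0.5, 0.0006, 0, 0.0006, 0, 0, 0],
    [0.5, 0, 0, 0, 0, 0, 0]
  ]
}}

```text
time_s: 39.33
tool_pos: [0.5159, 0.281, 0.0255]
tcp_rot: [0.314, 0.531, 0.756, -0.22]
ft_force: [0.2, 0.0, -1.8]
opening: 0.613
gripper_force: 35.0
```

Call:
{"op": "servo_tool", "data": {
  "deltas": [
    [0.72, 0, 0, 0, 0, 0, 0],
    [0.72, 0, 0, 0, 0, 0, 0],
    [0.72, 0, 0, -0.02, 0, 0, 0],
    [0.72, 0, 0, -0.03, 0, 0, 0],
    [0.72, 0, 0, -0.04, 0, 0, 0],
    [0.72, 0, 0, -0.03, 0, 0, 0]
  ]
}}

```text
time_s: 40.08
tool_pos: [0.4863, 0.3632, 0.1123]
tcp_rot: [0.314, 0.531, 0.756, -0.219]
ft_force: [0.2, -0.3, -0.4]
opening: 0.719
gripper_force: 0.0
```

```bash
python3 - <<'E'
from path import *
log()
p=shot('scene')
cv2.imwrite('pics/v9.png',cv2.resize(p['pixels'][130:310,200:490],(780,484)))
C=(.433,-.338)
go([(wp(C,.12,-58.1,-45,.1),20,1)])
E
```

```text
40.08 q [ 0.897  0.838  1.257 -0.649  1.536  0.741] p [0.4863 0.3632 0.1123] F [ 0.2 -0.3 -0.4] 0.719 0.0
[1, -0.0247, -0.0116, 0.0199, 2.8, -0.0, 2.8] [1, -0.0252, -0.0094, 0.0204, 2.8, -0.0, 2.8] [1, -0.0256, -0.0072, 0.0208, 2.8, -0.0, 2.8] [1, -0.0259, -0.0049, 0.0211, 2.8, -0.0, 2.8] [1, -0.026, -0.0027, 0.0213, 2.8, -0.0, 2.8] [1, -0.0261, -0.0004, 0.0214, 2.8, -0.0, 2.8] [1, -0.0261, 0.0019, 0.0214, 2.8, -0.0, 2.8] [1, -0.0259, 0.0042, 0.0212, 2.8, -0.0, 2.8] [1, -0.0257, 0.0065, 0.021, 2.8, -0.0, 2.8] [1, -0.0253, 0.0087, 0.0206, 2.8, -0.0, 2.8] [1, -0.0248, 0.0109, 0.0202, 2.8, -0.0, 2.8] [1, -0.0242, 0.013, 0.0196, 2.8, -0.0, 2.8] [1, -0.0236, 0.0151, 0.0189, 2.8, -0.0, 2.8] [1, -0.0228, 0.0171, 0.0181, 2.8, -0.0, 2.8] [1, -0.0219, 0.019, 0.0173, 2.8, -0.0, 2.8] [1, -0.0209, 0.0209, 0.0163, 2.8, -0.0, 2.8] [1, -0.0199, 0.0226, 0.0153, 2.8, -0.0, 2.8] [1, -0.0188, 0.0243, 0.0141, 2.8, -0.0, 2.8] [1, -0.0176, 0.0258, 0.0129, 2.8, -0.0, 2.8] [1, -0.0163, 0.0272, 0.0117, 2.8, -0.0, 2.8]  x 20 speed 0.42 q [-0.33  0.76  1.23 -0.58  1.7   0.77]
```

View pics/v9.png

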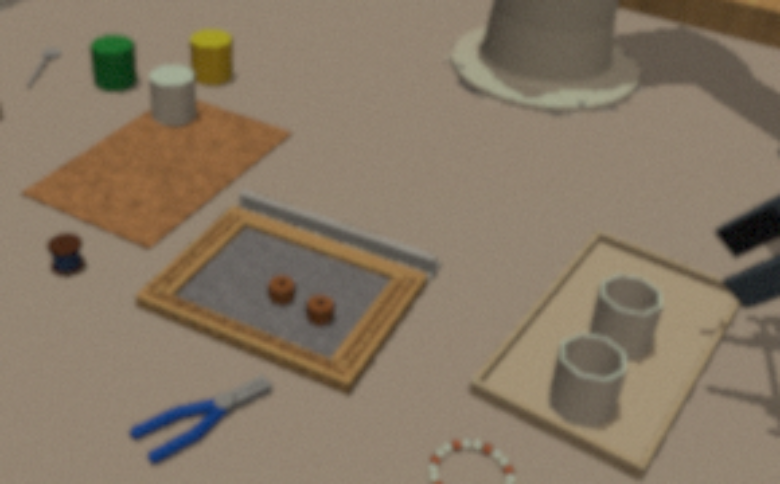

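v9 shows two cups mouth-up in the tray at (588,380) and (628,318), and the last cup on the mat at (174,97).

Call:
{"op": "servo_tool", "data": {
  "deltas": [
    [1, -0.0247, -0.0116, 0.0199, 2.8, 0, 2.8],
    [1, -0.0252, -0.0094, 0.0204, 2.8, 0, 2.8],
    [1, -0.0256, -0.0072, 0.0208, 2.8, 0, 2.8],
    [1, -0.0259, -0.0049, 0.0211, 2.8, 0, 2.8],
    [1, -0.026, -0.0027, 0.0213, 2.8, 0, 2.8],
    [1, -0.0261, -0.0004, 0.0214, 2.8, 0, 2.8],
    [1, -0.0261, 0.0019, 0.0214, 2.8, 0, 2.8],
    [1, -0.0259, 0.0042, 0.0212, 2.8, 0, 2.8]
  ]
}}

```text
time_s: 41.12
tool_pos: [0.4846, 0.092, 0.1383]
tcp_rot: [0.242, 0.718, 0.582, -0.297]
ft_force: [0.3, 0.1, -0.4]
opening: 1.0
gripper_force: 0.0
```

Call:
{"op": "servo_tool", "data": {
  "deltas": [
    [1, -0.0257, 0.0065, 0.021, 2.8, 0, 2.8],
    [1, -0.0253, 0.0087, 0.0206, 2.8, 0, 2.8],
    [1, -0.0248, 0.0109, 0.0202, 2.8, 0, 2.8],
    [1, -0.0242, 0.013, 0.0196, 2.8, 0, 2.8],
    [1, -0.0236, 0.0151, 0.0189, 2.8, 0, 2.8],
    [1, -0.0228, 0.0171, 0.0181, 2.8, 0, 2.8],
    [1, -0.0219, 0.019, 0.0173, 2.8, 0, 2.8],
    [1, -0.0209, 0.0209, 0.0163, 2.8, 0, 2.8]
  ]
}}

```text
time_s: 42.12
tool_pos: [0.4804, -0.1771, 0.1651]
tcp_rot: [0.152, 0.849, 0.364, -0.351]
ft_force: [0.5, 0.3, -0.5]
opening: 1.0
gripper_force: 0.0
```

Call:
{"op": "servo_tool", "data": {
  "deltas": [
    [1, -0.0199, 0.0226, 0.0153, 2.8, 0, 2.8],
    [1, -0.0188, 0.0243, 0.0141, 2.8, 0, 2.8],
    [1, -0.0176, 0.0258, 0.0129, 2.8, 0, 2.8],
    [1, -0.0163, 0.0272, 0.0117, 2.8, 0, 2.8],
    [1, 0, 0, 0, 0, 0, 0]
  ]
}}

```text
time_s: 42.75
tool_pos: [0.4771, -0.3129, 0.1783]
tcp_rot: [0.102, 0.892, 0.242, -0.368]
ft_force: [-0.3, 0.5, 0.1]
opening: 1.004
gripper_force: 0.0
```

```bash
python3 - <<'E'
from path import *
log()
C=(.433,-.338)
p=shot('wrist','w6.png')
print(proj(p,[*C,.063]),octfit(p,p['pixels'],*C,.063))
s=shot('scene');print([(np.round(r['box']),round(r['confidence'],2),onz(s,r['box'][0]+r['box'][2]/2,r['box'][1]+r['box'][3]/2,.033).round(3)) for r in optics.search_frame(s,'cup1_mid')])
go([(wp(C,.034,-58.1,-45,0),7,1)])
E
```

```text
42.75 q [-0.346  0.756  1.23  -0.582  1.697  0.784] p [ 0.4771 -0.3129  0.1783] F [-0.3  0.5  0.1] 1.004 0.0
[318.34444391 148.4162716 ] (array([ 0.43125125, -0.33948705]), np.float64(35.65318671334976), np.float64(-253.2032012939453))
[]
[1, 0.0093, 0.0002, 0.022, -0.1, -0.0, -0.1] [1, 0.0093, 0.0002, 0.022, -0.1, -0.0, -0.1] [1, 0.0093, 0.0002, 0.022, -0.1, -0.0, -0.1] [1, 0.0093, 0.0001, 0.022, -0.1, -0.0, -0.1] [1, 0.0093, 0.0001, 0.022, -0.1, -0.0, -0.1] [1, 0.0093, 0.0001, 0.022, -0.1, -0.0, -0.1] [1, 0.0093, 0.0001, 0.022, -0.1, -0.0, -0.1]  x 7 speed 0.18 q [-0.41  0.91  1.42 -0.64  1.37  0.92]
```

Call:
{"op": "servo_tool", "data": {
  "deltas": [
    [1, 0.0093, 0.0001, 0.022, 0, 0, -0.3],
    [1, 0.0093, 0.0001, 0.022, 0, 0, -0.3],
    [1, 0.0093, 0.0001, 0.022, 0, 0, -0.3],
    [1, 0.0093, 0.0001, 0.022, 0, 0, -0.3],
    [1, 0.0093, 0.0001, 0.022, 0, 0, -0.3],
    [1, 0.0093, 0.0001, 0.022, 0, 0, 0],
    [1, 0.0093, 0.0001, 0.022, 0, 0, 0]
  ]
}}

```text
time_s: 43.78
tool_pos: [0.4232, -0.342, 0.0224]
tcp_rot: [0.098, 0.888, 0.257, -0.37]
ft_force: [0.1, -0.6, -0.3]
opening: 1.0
gripper_force: 0.0
```

Call:
{"op": "servo_tool", "data": {
  "deltas": [
    [0.5, 0, 0, 0, 0, 0, 0],
    [0.5, 0, 0, 0, 0, 0, 0],
    [0.5, 0, 0, 0, 0, 0, 0],
    [0.5, 0, 0, 0, 0, 0, 0],
    [0.5, 0, 0, 0, 0, 0, 0]
  ],
  "force": 35
}}

```text
time_s: 44.4
tool_pos: [0.4236, -0.3432, 0.0235]
tcp_rot: [0.098, 0.888, 0.255, -0.37]
ft_force: [2.7, 2.9, 6.9]
opening: 0.62
gripper_force: 34.9
```

```bash
python3 - <<'E'
from path import *
log()
C=(.433,-.338);T=(.412,.292)
go([(wp(C,.13,-58,-45),4,.5),(wp((.47,-.05),.14,-25,0),11,.5),(wp(T,.09,10,45),13,.5)])
E
```

```text
44.4 q [-0.414  0.911  1.416 -0.627  1.382  0.901] p [ 0.4236 -0.3432  0.0235] F [2.7 2.9 6.9] 0.62 34.9
[0.5, -0.0169, -0.0002, -0.017, -0.2, -0.0, 0.1] [0.5, -0.0169, -0.0001, -0.017, -0.2, -0.0, 0.1] [0.5, -0.0169, -0.0, -0.017, -0.2, -0.0, 0.1] [0.5, -0.0169, 0.0, -0.017, -0.2, -0.0, 0.1]  x 4 speed 0.21 q [-0.41  0.77  1.4  -0.62  1.5   0.82]
[0.5, 0.0121, -0.0204, -0.0129, -1.2, 4.0, -2.8] [0.5, 0.014, -0.0195, -0.0124, -1.2, 4.0, -2.8] [0.5, 0.0158, -0.0185, -0.0117, -1.2, 4.0, -2.8] [0.5, 0.0175, -0.0175, -0.0109, -1.2, 4.0, -2.8] [0.5, 0.019, -0.0163, -0.01, -1.2, 4.0, -2.8] [0.5, 0.0205, -0.0152, -0.009, -1.2, 4.0, -2.8] [0.5, 0.0218, -0.0139, -0.0078, -1.2, 4.0, -2.8] [0.5, 0.0229, -0.0127, -0.0065, -1.2, 4.0, -2.8] [0.5, 0.024, -0.0114, -0.0051, -1.2, 4.0, -2.8] [0.5, 0.0248, -0.0101, -0.0037, -1.2, 4.0, -2.8] [0.5, 0.0255, -0.0088, -0.0021, -1.2, 4.0, -2.8]  x 11 speed 0.32 q [-0.23  0.41  1.82 -0.    0.92  0.2 ]
[0.5, 0.0226, -0.0156, 0.0035, 1.1, 3.4, -2.6] [0.5, 0.023, -0.0145, 0.0051, 1.1, 3.4, -2.6] [0.5, 0.0233, -0.0134, 0.0067, 1.1, 3.4, -2.6] [0.5, 0.0234, -0.0122, 0.0083, 1.1, 3.4, -2.6] [0.5, 0.0234, -0.011, 0.0099, 1.1, 3.4, -2.6] [0.5, 0.0233, -0.0098, 0.0115, 1.1, 3.4, -2.6] [0.5, 0.023, -0.0085, 0.013, 1.1, 3.4, -2.6] [0.5, 0.0225, -0.0072, 0.0145, 1.1, 3.4, -2.6] [0.5, 0.0219, -0.006, 0.0159, 1.1, 3.4, -2.6] [0.5, 0.0212, -0.0047, 0.0173, 1.1, 3.4, -2.6] [0.5, 0.0203, -0.0034, 0.0185, 1.1, 3.4, -2.6] [0.5, 0.0193, -0.0022, 0.0198, 1.1, 3.4, -2.6] [0.5, 0.0182, -0.001, 0.0209, 1.1, 3.4, -2.6]  x 13 speed 0.36 q [-0.01  0.67  1.97  1.    0.98 -0.97]
```

Call:
{"op": "servo_tool", "data": {
  "deltas": [
    [0.5, -0.0169, 0, -0.017, -0.2, 0, 0.1],
    [0.5, -0.0169, 0, -0.017, -0.2, 0, 0.1],
    [0.5, -0.0169, 0, -0.017, -0.2, 0, 0.1],
    [0.5, -0.0169, 0, -0.017, -0.2, 0, 0.1],
    [0.5, 0.0121, -0.0204, -0.0129, -1.2, 4.0, -2.8],
    [0.5, 0.014, -0.0195, -0.0124, -1.2, 4.0, -2.8],
    [0.5, 0.0158, -0.0185, -0.0117, -1.2, 4.0, -2.8],
    [0.5, 0.0175, -0.0175, -0.0109, -1.2, 4.0, -2.8]
  ]
}}

```text
time_s: 45.4
tool_pos: [0.4407, -0.2362, 0.122]
tcp_rot: [0.069, 0.896, 0.368, -0.237]
ft_force: [0.3, -0.5, -1.2]
opening: 0.62
gripper_force: 34.9
```

Call:
{"op": "servo_tool", "data": {
  "deltas": [
    [0.5, 0.019, -0.0163, -0.01, -1.2, 4.0, -2.8],
    [0.5, 0.0205, -0.0152, -0.009, -1.2, 4.0, -2.8],
    [0.5, 0.0218, -0.0139, -0.0078, -1.2, 4.0, -2.8],
    [0.5, 0.0229, -0.0127, -0.0065, -1.2, 4.0, -2.8],
    [0.5, 0.024, -0.0114, -0.0051, -1.2, 4.0, -2.8],
    [0.5, 0.0248, -0.0101, -0.0037, -1.2, 4.0, -2.8],
    [0.5, 0.0255, -0.0088, -0.0021, -1.2, 4.0, -2.8],
    [0.5, 0.0226, -0.0156, 0.0035, 1.1, 3.4, -2.6]
  ]
}}

```text
time_s: 46.4
tool_pos: [0.4659, -0.0224, 0.1221]
tcp_rot: [-0.022, 0.831, 0.555, 0.024]
ft_force: [-0.7, -0.4, -1.3]
opening: 0.618
gripper_force: 34.9
```

Call:
{"op": "servo_tool", "data": {
  "deltas": [
    [0.5, 0.023, -0.0145, 0.0051, 1.1, 3.4, -2.6],
    [0.5, 0.0233, -0.0134, 0.0067, 1.1, 3.4, -2.6],
    [0.5, 0.0234, -0.0122, 0.0083, 1.1, 3.4, -2.6],
    [0.5, 0.0234, -0.011, 0.0099, 1.1, 3.4, -2.6],
    [0.5, 0.0233, -0.0098, 0.0115, 1.1, 3.4, -2.6],
    [0.5, 0.023, -0.0085, 0.013, 1.1, 3.4, -2.6],
    [0.5, 0.0225, -0.0072, 0.0145, 1.1, 3.4, -2.6],
    [0.5, 0.0219, -0.006, 0.0159, 1.1, 3.4, -2.6]
  ]
}}

```text
time_s: 47.4
tool_pos: [0.4297, 0.1946, 0.0946]
tcp_rot: [-0.209, 0.686, 0.674, 0.18]
ft_force: [0.9, -0.3, -1.6]
opening: 0.616
gripper_force: 34.9
```

Call:
{"op": "servo_tool", "data": {
  "deltas": [
    [0.5, 0.0212, -0.0047, 0.0173, 1.1, 3.4, -2.6],
    [0.5, 0.0203, -0.0034, 0.0185, 1.1, 3.4, -2.6],
    [0.5, 0.0193, -0.0022, 0.0198, 1.1, 3.4, -2.6],
    [0.5, 0.0182, -0.001, 0.0209, 1.1, 3.4, -2.6],
    [0.5, 0, 0, 0, 0, 0, 0]
  ]
}}

```text
time_s: 48.02
tool_pos: [0.4105, 0.303, 0.0808]
tcp_rot: [-0.297, 0.588, 0.71, 0.251]
ft_force: [0.2, 0.5, -2.0]
opening: 0.617
gripper_force: 34.9
```

```bash
python3 - <<'E'
from path import *
log()
T=(.412,.292)
go([(wp(T,.0335,10,45),4,.5),(wp(T,.0335,10,45,.09),4,.75),(wp(T,.0335,10,-45,.09),14,.75)])
E
```

```text
48.02 q [-0.011  0.679  1.965  1.     0.989 -0.985] p [0.4105 0.303  0.0808] F [ 0.2  0.5 -2. ] 0.617 34.9
[0.5, -0.0105, -0.0002, 0.01, -0.0, -0.2, 0.2] [0.5, -0.0104, -0.0002, 0.0101, -0.0, -0.2, 0.2] [0.5, -0.0104, -0.0002, 0.0101, -0.0, -0.2, 0.2] [0.5, -0.0104, -0.0001, 0.0101, -0.0, -0.2, 0.2]  x 4 speed 0.18 q [-0.01  0.8   1.98  1.08  0.91 -1.11]
[0.75, -0.0, -0.0, -0.0225, -0.0, -0.0, 0.0]  x 4 speed 0.21 q [-0.14  0.66  1.95  0.89  1.05 -0.98]
[0.75, 0.0054, -0.0, 0.0054, 0.0, -6.4, 0.0] [0.75, 0.0059, -0.0, 0.0047, 0.0, -6.4, 0.0] [0.75, 0.0064, -0.0, 0.004, 0.0, -6.4, 0.0] [0.75, 0.0068, -0.0, 0.0033, 0.0, -6.4, 0.0] [0.75, 0.0072, -0.0, 0.0025, 0.0, -6.4, 0.0] [0.75, 0.0074, -0.0, 0.0017, 0.0, -6.4, 0.0] [0.75, 0.0075, -0.0, 0.0008, 0.0, -6.4, 0.0] [0.75, 0.0076, -0.0, 0.0, 0.0, -6.4, 0.0] [0.75, 0.0075, -0.0, -0.0008, 0.0, -6.4, 0.0] [0.75, 0.0074, -0.0, -0.0017, 0.0, -6.4, 0.0] [0.75, 0.0072, -0.0, -0.0025, 0.0, -6.4, 0.0] [0.75, 0.0068, -0.0, -0.0033, 0.0, -6.4, 0.0] [0.75, 0.0064, -0.0, -0.004, 0.0, -6.4, 0.0] [0.75, 0.0059, -0.0, -0.0047, 0.0, -6.4, 0.0]  x 14 speed 0.84 q [ 0.94  0.84  1.35 -0.54  1.56  0.94]
```

```bash
python3 - <<'E'
from path import *
T=(.428,.292)
go([(wp(T,.0335,10,45),4,.5)])
E
```

```text
[0.5, -0.011, 0.0037, 0.0095, -0.0, -0.2, 0.2] [0.5, -0.0109, 0.0037, 0.0096, -0.0, -0.2, 0.2] [0.5, -0.0109, 0.0038, 0.0096, -0.0, -0.2, 0.2] [0.5, -0.0109, 0.0038, 0.0096, -0.0, -0.2, 0.2]  x 4 speed 0.19 q [-0.01  0.8   1.94  1.06  0.92 -1.07]
```

Call:
{"op": "servo_tool", "data": {
  "deltas": [
    [0.5, -0.011, 0.0037, 0.0096, 0, -0.2, 0.2],
    [0.5, -0.0109, 0.0037, 0.0096, 0, -0.2, 0.2],
    [0.5, -0.0109, 0.0037, 0.0096, 0, -0.2, 0.2],
    [0.5, -0.0109, 0.0037, 0.0096, 0, -0.2, 0.2],
    [0.5, 0, 0, 0, 0, 0, 0],
    [0.5, 0, 0, 0, 0, 0, 0]
  ]
}}

```text
time_s: 48.78
tool_pos: [0.4266, 0.3014, 0.0221]
tcp_rot: [-0.293, 0.596, 0.707, 0.244]
ft_force: [-0.3, -0.2, -2.0]
opening: 0.61
gripper_force: 35.0
```

Call:
{"op": "servo_tool", "data": {
  "deltas": [
    [0.71, 0, 0, 0, 0, 0, 0],
    [0.71, 0, 0, 0, 0, 0, 0],
    [0.71, 0, 0, 0, 0, 0, 0],
    [0.71, 0, 0, -0.0225, 0, 0, 0],
    [0.71, 0, 0, -0.0225, 0, 0, 0],
    [0.71, 0, 0, -0.0225, 0, 0, 0],
    [0.71, 0, 0, -0.0225, 0, 0, 0]
  ]
}}

```text
time_s: 49.65
tool_pos: [0.4376, 0.2384, 0.087]
tcp_rot: [-0.293, 0.596, 0.707, 0.245]
ft_force: [0.4, 1.4, 0.1]
opening: 0.713
gripper_force: 0.0
```

Call:
{"op": "servo_tool", "data": {
  "deltas": [
    [0.71, 0.0054, 0, 0.0054, 0, -6.4, 0],
    [0.71, 0.0059, 0, 0.0047, 0, -6.4, 0],
    [0.71, 0.0064, 0, 0.004, 0, -6.4, 0],
    [0.71, 0.0068, 0, 0.0033, 0, -6.4, 0],
    [0.71, 0.0072, 0, 0.0025, 0, -6.4, 0],
    [0.71, 0.0074, 0, 0.0017, 0, -6.4, 0],
    [0.71, 0.0075, 0, 0.0008, 0, -6.4, 0],
    [0.71, 0.0076, 0, 0, 0, -6.4, 0]
  ]
}}

```text
time_s: 50.65
tool_pos: [0.4272, 0.2993, 0.087]
tcp_rot: [0.043, 0.643, 0.764, -0.037]
ft_force: [-0.3, -1.0, -0.4]
opening: 0.711
gripper_force: 0.0
```

Call:
{"op": "servo_tool", "data": {
  "deltas": [
    [0.71, 0.0075, 0, -0.0008, 0, -6.4, 0],
    [0.71, 0.0074, 0, -0.0017, 0, -6.4, 0],
    [0.71, 0.0072, 0, -0.0025, 0, -6.4, 0],
    [0.71, 0.0068, 0, -0.0033, 0, -6.4, 0],
    [0.71, 0.0064, 0, -0.004, 0, -6.4, 0],
    [0.71, 0.0059, 0, -0.0047, 0, -6.4, 0],
    [0.71, 0, 0, 0, 0, 0, 0]
  ]
}}

```text
time_s: 51.52
tool_pos: [0.4183, 0.3446, 0.0849]
tcp_rot: [0.29, 0.594, 0.709, -0.247]
ft_force: [0.4, -0.1, -0.5]
opening: 0.711
gripper_force: 0.0
```

```bash
python3 - <<'E'
from path import *
log()
T=(.428,.292)
p=shot('scene');q=shot('wrist')
cv2.imwrite('pics/v10.png',np.hstack([cv2.resize(p['pixels'][180:310,340:490],(390,338)),cv2.resize(q['pixels'][0:260,170:470],(390,338))]))
go([(wp(T,.033,10,-45),4,.71)])
E
```

```text
51.52 q [ 0.917  0.849  1.327 -0.543  1.561  0.917] p [0.4183 0.3446 0.0849] F [ 0.4 -0.1 -0.5] 0.711 0.0
[0.71, 0.0, 0.0001, 0.0224, -0.1, -0.1, 0.0] [0.71, 0.0001, 0.0001, 0.0224, -0.1, -0.1, 0.0] [0.71, 0.0001, 0.0, 0.0224, -0.1, -0.1, 0.0] [0.71, 0.0001, 0.0, 0.0224, -0.1, -0.1, 0.0]  x 4 speed 0.18 q [ 0.85  0.9   1.47 -0.6   1.37  0.98]
```

View pics/v10.png

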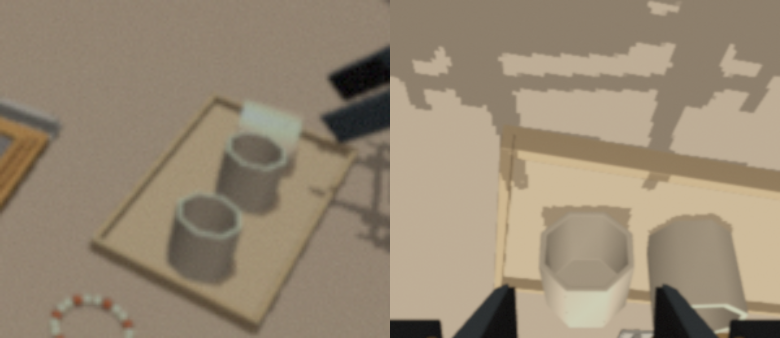

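v10 shows the third cup lying at (590,265) in the wrist crop, with its mouth toward the camera and centred between the fingers. The middle cup stands beside it at (695,270).

Call:
{"op": "servo_tool", "data": {
  "deltas": [
    [0.71, 0, 0, 0.0224, 0, -0.1, 0],
    [0.71, 0, 0, 0.0224, 0, -0.1, 0],
    [0.71, 0, 0, 0.0224, 0, -0.1, 0],
    [0.71, 0, 0, 0.0224, 0, -0.1, 0],
    [0.5, 0, 0, 0, 0, 0, 0],
    [0.5, 0, 0, 0, 0, 0, 0],
    [0.5, 0, 0, 0, 0, 0, 0],
    [0.5, 0, 0, 0, 0, 0, 0]
  ],
  "force": 35
}}

```text
time_s: 52.62
tool_pos: [0.4299, 0.2818, 0.0235]
tcp_rot: [0.293, 0.594, 0.707, -0.248]
ft_force: [-1.5, 2.9, 3.3]
opening: 0.611
gripper_force: 35.0
```

```bash
python3 - <<'E'
from path import *
log()
T=(.424,.292)
go([(wp(T,.085,10,-45),3,.5),(wp(T,.085,10,45),16,.5),(wp(T,.05,10,45),2,.5)])
E
```

```text
52.62 q [ 0.846  0.897  1.466 -0.598  1.378  0.975] p [0.4299 0.2818 0.0235] F [-1.5  2.9  3.3] 0.611 35.0
[0.5, -0.0119, -0.0014, -0.0121, -0.1, 0.0, 0.0] [0.5, -0.0119, -0.0014, -0.0121, -0.1, 0.0, 0.0] [0.5, -0.0119, -0.0014, -0.0121, -0.1, 0.0, 0.0]  x 3 speed 0.16 q [ 0.85  0.82  1.47 -0.59  1.44  0.94]
[0.5, 0.0009, 0.0, -0.0009, 0.0, 5.6, 0.0] [0.5, 0.001, 0.0, -0.0008, 0.0, 5.6, 0.0] [0.5, 0.0011, 0.0, -0.0007, 0.0, 5.6, 0.0] [0.5, 0.0012, 0.0, -0.0006, 0.0, 5.6, 0.0] [0.5, 0.0012, 0.0, -0.0005, 0.0, 5.6, 0.0] [0.5, 0.0013, 0.0, -0.0004, 0.0, 5.6, 0.0] [0.5, 0.0013, 0.0, -0.0003, 0.0, 5.6, 0.0] [0.5, 0.0013, 0.0, -0.0001, 0.0, 5.6, 0.0] [0.5, 0.0013, 0.0, 0.0, 0.0, 5.6, 0.0] [0.5, 0.0013, 0.0, 0.0001, 0.0, 5.6, 0.0] [0.5, 0.0013, 0.0, 0.0003, 0.0, 5.6, 0.0] [0.5, 0.0013, -0.0, 0.0004, 0.0, 5.6, 0.0] [0.5, 0.0012, -0.0, 0.0005, 0.0, 5.6, 0.0] [0.5, 0.0012, -0.0, 0.0006, 0.0, 5.6, 0.0] [0.5, 0.0011, -0.0, 0.0007, 0.0, 5.6, 0.0] [0.5, 0.001, -0.0, 0.0008, 0.0, 5.6, 0.0]  x 16 speed 0.68 q [-0.01  0.69  1.94  0.99  0.98 -0.95]
[0.5, -0.0124, -0.0, 0.0124, 0.0, -0.0, -0.0]  x 2 speed 0.22 q [-0.01  0.76  1.95  1.04  0.94 -1.04]
```

Call:
{"op": "servo_tool", "data": {
  "deltas": [
    [0.5, -0.0119, -0.0014, -0.0121, 0, 0, 0],
    [0.5, -0.0119, -0.0014, -0.0121, 0, 0, 0],
    [0.5, -0.0119, -0.0014, -0.0121, 0, 0, 0],
    [0.5, 0.0009, 0, -0.0009, 0, 5.6, 0],
    [0.5, 0.001, 0, -0.0008, 0, 5.6, 0],
    [0.5, 0.0011, 0, -0.0007, 0, 5.6, 0],
    [0.5, 0.0012, 0, -0.0006, 0, 5.6, 0],
    [0.5, 0.0012, 0, -0.0005, 0, 5.6, 0]
  ]
}}

```text
time_s: 53.62
tool_pos: [0.4247, 0.2877, 0.0751]
tcp_rot: [0.112, 0.636, 0.757, -0.096]
ft_force: [-0.9, -1.2, -1.3]
opening: 0.609
gripper_force: 35.0
```

Call:
{"op": "servo_tool", "data": {
  "deltas": [
    [0.5, 0.0013, 0, -0.0004, 0, 5.6, 0],
    [0.5, 0.0013, 0, -0.0003, 0, 5.6, 0],
    [0.5, 0.0013, 0, -0.0001, 0, 5.6, 0],
    [0.5, 0.0013, 0, 0, 0, 5.6, 0],
    [0.5, 0.0013, 0, 0.0001, 0, 5.6, 0],
    [0.5, 0.0013, 0, 0.0003, 0, 5.6, 0],
    [0.5, 0.0013, 0, 0.0004, 0, 5.6, 0],
    [0.5, 0.0012, 0, 0.0005, 0, 5.6, 0]
  ]
}}

```text
time_s: 54.62
tool_pos: [0.423, 0.2981, 0.0751]
tcp_rot: [-0.185, 0.625, 0.743, 0.155]
ft_force: [-0.4, -0.7, -1.1]
opening: 0.611
gripper_force: 35.0
```

Call:
{"op": "servo_tool", "data": {
  "deltas": [
    [0.5, 0.0012, 0, 0.0006, 0, 5.6, 0],
    [0.5, 0.0011, 0, 0.0007, 0, 5.6, 0],
    [0.5, 0.001, 0, 0.0008, 0, 5.6, 0],
    [0.5, -0.0124, 0, 0.0124, 0, 0, 0],
    [0.5, -0.0124, 0, 0.0124, 0, 0, 0],
    [0.5, 0, 0, 0, 0, 0, 0]
  ]
}}

```text
time_s: 55.38
tool_pos: [0.4219, 0.3015, 0.0388]
tcp_rot: [-0.291, 0.596, 0.708, 0.242]
ft_force: [-0.1, -0.2, -0.6]
opening: 0.613
gripper_force: 35.0
```

```bash
python3 - <<'E'
from path import *
log()
T=(.424,.292)
go([(wp(T,.036,10,45),2,.5)])
E
```

```text
55.38 q [-0.003  0.761  1.95   1.032  0.933 -1.028] p [0.4219 0.3015 0.0388] F [-0.1 -0.2 -0.6] 0.613 35.0
[0.5, -0.0044, 0.0002, 0.0051, -0.0, 0.3, -0.1] [0.5, -0.0044, 0.0002, 0.0051, -0.0, 0.3, -0.1]  x 2 speed 0.1 q [-0.01  0.79  1.95  1.06  0.92 -1.08]
```

Call:
{"op": "servo_tool", "data": {
  "deltas": [
    [0.5, -0.0044, 0.0002, 0.0051, 0, 0.3, 0],
    [0.5, -0.0044, 0.0002, 0.0051, 0, 0.3, 0],
    [0.5, -0.0006, 0, 0.0006, 0, 0, 0],
    [0.5, 0, 0, 0, 0, 0, 0],
    [0.71, 0, 0, 0, 0, 0, 0],
    [0.71, 0, 0, 0, 0, 0, 0],
    [0.71, 0, 0, -0.02, 0, 0, 0],
    [0.71, 0, 0, -0.03, 0, 0, 0]
  ]
}}

```text
time_s: 56.38
tool_pos: [0.4278, 0.2674, 0.06]
tcp_rot: [-0.295, 0.595, 0.706, 0.245]
ft_force: [0.6, 0.2, 1.3]
opening: 0.713
gripper_force: 0.0
```

Call:
{"op": "servo_tool", "data": {
  "deltas": [
    [0.71, 0, 0, -0.04, 0, 0, 0],
    [0.71, 0, 0, -0.03, 0, 0, 0],
    [0.71, 0, 0, 0, 0, 0, 0]
  ]
}}

```text
time_s: 56.75
tool_pos: [0.4382, 0.2177, 0.1102]
tcp_rot: [-0.293, 0.595, 0.706, 0.246]
ft_force: [0.7, 1.1, -0.4]
opening: 0.711
gripper_force: 0.0
```

```bash
python3 - <<'E'
from path import *
log()
go([(wp((.655,-.03),.165,5,0),12,.5)])
E
```

```text
56.75 q [-0.182  0.625  1.893  0.826  1.125 -0.918] p [0.4382 0.2177 0.1102] F [ 0.7  1.1 -0.4] 0.711 0.0
[0.5, -0.0142, 0.0143, -0.0189, -0.2, -3.7, 0.4] [0.5, -0.0153, 0.0144, -0.0179, -0.2, -3.7, 0.4] [0.5, -0.0163, 0.0146, -0.0168, -0.2, -3.7, 0.4] [0.5, -0.0173, 0.0148, -0.0157, -0.2, -3.7, 0.4] [0.5, -0.0182, 0.0149, -0.0145, -0.2, -3.7, 0.4] [0.5, -0.019, 0.0151, -0.0132, -0.2, -3.7, 0.4] [0.5, -0.0197, 0.0152, -0.0119, -0.2, -3.7, 0.4] [0.5, -0.0204, 0.0154, -0.0106, -0.2, -3.7, 0.4] [0.5, -0.0209, 0.0156, -0.0092, -0.2, -3.7, 0.4] [0.5, -0.0214, 0.0157, -0.0077, -0.2, -3.7, 0.4] [0.5, -0.0217, 0.0159, -0.0063, -0.2, -3.7, 0.4] [0.5, -0.022, 0.016, -0.0048, -0.2, -3.7, 0.4]  x 12 speed 0.31 q [-0.14  0.6   1.34  0.    1.21 -0.22]
```

Call:
{"op": "servo_tool", "data": {
  "deltas": [
    [0.5, -0.0142, 0.0143, -0.0189, -0.2, -3.7, 0.4],
    [0.5, -0.0153, 0.0144, -0.0179, -0.2, -3.7, 0.4],
    [0.5, -0.0163, 0.0146, -0.0168, -0.2, -3.7, 0.4],
    [0.5, -0.0173, 0.0148, -0.0157, -0.2, -3.7, 0.4],
    [0.5, -0.0182, 0.0149, -0.0145, -0.2, -3.7, 0.4],
    [0.5, -0.019, 0.0151, -0.0132, -0.2, -3.7, 0.4],
    [0.5, -0.0197, 0.0152, -0.0119, -0.2, -3.7, 0.4],
    [0.5, -0.0204, 0.0154, -0.0106, -0.2, -3.7, 0.4]
  ]
}}

```text
time_s: 57.75
tool_pos: [0.5814, 0.0541, 0.134]
tcp_rot: [-0.103, 0.661, 0.738, 0.086]
ft_force: [0.0, -0.1, -0.3]
opening: 0.499
gripper_force: 0.0
```

Call:
{"op": "servo_tool", "data": {
  "deltas": [
    [0.5, -0.0209, 0.0156, -0.0092, -0.2, -3.7, 0.4],
    [0.5, -0.0214, 0.0157, -0.0077, -0.2, -3.7, 0.4],
    [0.5, -0.0217, 0.0159, -0.0063, -0.2, -3.7, 0.4],
    [0.5, -0.022, 0.016, -0.0048, -0.2, -3.7, 0.4],
    [0.5, 0, 0, 0, 0, 0, 0]
  ]
}}

```text
time_s: 58.38
tool_pos: [0.6535, -0.0284, 0.1463]
tcp_rot: [-0.004, 0.677, 0.736, 0.005]
ft_force: [0.9, 0.1, 0.5]
opening: 0.5
gripper_force: 0.0
```

```bash
python3 - <<'E'
from path import *
log()
p=shot('wrist');s=shot('scene')
for x,y in((.654,-.008),(.657,.039)):print('bead',octfit(p,p['pixels'],x,y,.029,half=.013),proj(p,[x,y,.029]))
print([(np.round(r['box']),round(r['confidence'],2)) for r in optics.search_frame(p,'bead1_mid')])
cv2.imwrite('pics/v11.png',np.hstack([cv2.resize(p['pixels'][0:300,200:500],(390,390)),cv2.resize(s['pixels'][180:310,340:490],(390,338),).copy() if 0 else cv2.copyMakeBorder(cv2.resize(s['pixels'][180:310,340:490],(390,338)),0,52,0,0,cv2.BORDER_CONSTANT)]))
E
```

```text
58.38 q [-0.141  0.6    1.346  0.013  1.197 -0.229] p [ 0.6535 -0.0284  0.1463] F [0.9 0.1 0.5] 0.5 0.0
bead (array([ 0.65422597, -0.00818604]), np.float64(18.508599517802452), np.float64(-228.55104064941406)) [322.10912224 175.52755325]
bead (array([0.65727866, 0.03817579]), np.float64(2.4364193667345844), np.float64(-196.9661102294922)) [329.50030108 126.60098593]
[]
```

View pics/v11.png

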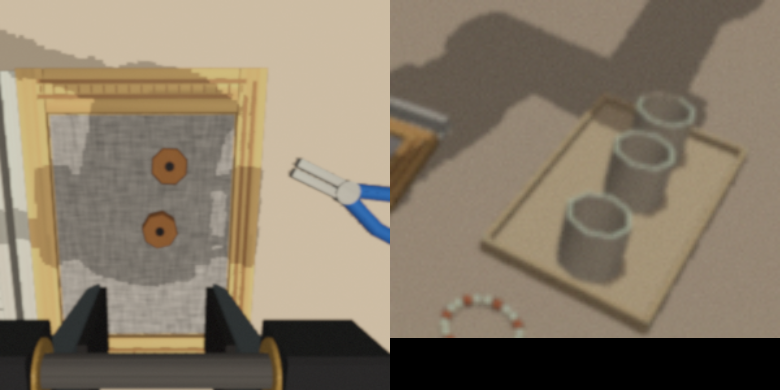

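v11 shows the beads at (169,167) and (160,231), as measured, and all three cups mouth-up in the tray.

```bash
python3 - <<'E'
from path import *
b=(.6542,-.0082)
go([(wp(b,.05,18.5,0,0,0),3,.5),(wp(b,.0185,18.5,0,0,0),2,.5)])
E
```

```text
[0.5, 0.0063, 0.0012, 0.0322, 0.0, -0.3, -4.6] [0.5, 0.0063, 0.0018, 0.0322, 0.0, -0.3, -4.6] [0.5, 0.0063, 0.0023, 0.0322, 0.0, -0.3, -4.6]  x 3 speed 0.25 q [-0.1   0.71  1.42  0.    1.01 -0.43]
[0.5, -0.0, 0.0, 0.0157, 0.0, -0.0, 0.0]  x 2 speed 0.13 q [-0.1   0.75  1.44 -0.    0.95 -0.43]
```

Call:
{"op": "servo_tool", "data": {
  "deltas": [
    [0.5, 0.0063, 0.0012, 0.0322, 0, -0.3, -4.6],
    [0.5, 0.0063, 0.0018, 0.0322, 0, -0.3, -4.6],
    [0.5, 0.0063, 0.0023, 0.0322, 0, -0.3, -4.6],
    [0.5, 0, 0, 0.0157, 0, 0, 0],
    [0.5, 0, 0, 0.0157, 0, 0, 0],
    [0.2, 0, 0, 0, 0, 0, 0],
    [0.2, 0, 0, 0, 0, 0, 0],
    [0.2, 0, 0, 0, 0, 0, 0]
  ],
  "force": 15
}}

```text
time_s: 59.52
tool_pos: [0.6563, -0.0098, 0.0205]
tcp_rot: [0.004, 0.585, 0.811, 0.0]
ft_force: [0.4, 0.3, 2.5]
opening: 0.284
gripper_force: 15.0
```

```bash
python3 - <<'E'
from path import *
log()
b=(.6542,-.0082);c=(.512,.2895)
go([(wp(b,.11,18.5,0,0,0),3,.2),(wp(c,.11,18.5,0,0,0),9,.2),(wp(c,.071,18.5,0,0,0),2,.2)])
E
```

```text
59.52 q [-0.104  0.752  1.44  -0.004  0.943 -0.423] p [ 0.6563 -0.0098  0.0205] F [0.4 0.3 2.5] 0.284 15.0
[0.2, 0.0006, -0.0004, -0.0298, 0.1, 0.1, -0.0] [0.2, 0.0006, -0.0004, -0.0298, 0.1, 0.1, -0.0] [0.2, 0.0007, -0.0005, -0.0298, 0.1, 0.1, -0.0]  x 3 speed 0.24 q [-0.1   0.64  1.38 -0.    1.12 -0.43]
[0.2, 0.0364, -0.0045, -0.0, -0.0, 0.0, 0.0]  x 9 speed 0.38 q [0.41 0.56 1.55 0.   1.03 0.09]
[0.2, -0.0, 0.0, 0.0195, -0.0, 0.0, 0.0]  x 2 speed 0.16 q [0.41 0.61 1.59 0.   0.94 0.09]
```

Call:
{"op": "servo_tool", "data": {
  "deltas": [
    [0.2, 0.0006, -0.0004, -0.0298, 0, 0.1, 0],
    [0.2, 0.0006, -0.0004, -0.0298, 0, 0.1, 0],
    [0.2, 0.0006, -0.0004, -0.0298, 0, 0.1, 0],
    [0.2, 0.0364, -0.0045, 0, 0, 0, 0],
    [0.2, 0.0364, -0.0045, 0, 0, 0, 0],
    [0.2, 0.0364, -0.0045, 0, 0, 0, 0],
    [0.2, 0.0364, -0.0045, 0, 0, 0, 0],
    [0.2, 0.0364, -0.0045, 0, 0, 0, 0]
  ]
}}

```text
time_s: 60.52
tool_pos: [0.5745, 0.1585, 0.1096]
tcp_rot: [0.001, 0.585, 0.811, 0.002]
ft_force: [0.2, 1.0, -0.1]
opening: 0.284
gripper_force: 15.0
```

Call:
{"op": "servo_tool", "data": {
  "deltas": [
    [0.2, 0.0364, -0.0045, 0, 0, 0, 0],
    [0.2, 0.0364, -0.0045, 0, 0, 0, 0],
    [0.2, 0.0364, -0.0045, 0, 0, 0, 0],
    [0.2, 0.0364, -0.0045, 0, 0, 0, 0],
    [0.2, 0, 0, 0, 0, 0, 0],
    [0.2, 0, 0, 0, 0, 0, 0]
  ]
}}

```text
time_s: 61.28
tool_pos: [0.512, 0.2896, 0.1092]
tcp_rot: [0.001, 0.585, 0.811, 0.001]
ft_force: [-0.7, 0.1, -0.7]
opening: 0.28
gripper_force: 15.0
```

```bash
python3 - <<'E'
from path import *
log()
c=(.512,.2895)
p=shot('wrist');s=shot('scene');d=shot('side')
for q in(p,s,d):
  print([(np.round(r['box']),round(r['confidence'],2),onz(q,r['box'][0]+r['box'][2]/2,r['box'][1]+r['box'][3]/2,.035).round(3)) for r in optics.search_frame(q,'cup1_mid')])
print(octfit(d,d['pixels'],.512,.289,.065),octfit(s,s['pixels'],.512,.289,.065),octfit(s,s['pixels'],.612,.286,.065))
go([(wp(c,.071,18.5,0,0,0),2,.2)])
E
```

```text
61.27 q [ 4.140e-01  5.600e-01  1.558e+00 -1.000e-03  1.020e+00  9.200e-02] p [0.512  0.2896 0.1092] F [-0.7  0.1 -0.7] 0.28 15.0
[(array([389., 200.,  94.,  73.]), 0.75, array([0.618, 0.296, 0.035]))]
[(array([401., 254.,  32.,  37.]), 0.62, array([0.617, 0.294, 0.035]))]
[]
(array([0.54691422, 0.25888545]), np.float64(6.877739146668517), np.float64(-253.665771484375)) (array([0.50094817, 0.28322049]), np.float64(2.174939664803489), np.float64(-159.4303436279297)) (array([0.61773624, 0.29624091]), np.float64(18.08794405174405), np.float64(-163.6970977783203))
[0.2, 0.0001, -0.0, 0.0189, 0.1, 0.0, -0.1] [0.2, 0.0001, 0.0, 0.0189, 0.1, 0.0, -0.1]  x 2 speed 0.16 q [0.41 0.61 1.59 0.   0.94 0.09]
```

Call:
{"op": "servo_tool", "data": {
  "deltas": [
    [0.2, 0, 0, 0.0189, 0, 0, 0],
    [0.2, 0, 0, 0.0189, 0, 0, 0],
    [0.2, 0, 0, 0, 0, 0, 0],
    [0.5, 0, 0, 0, 0, 0, 0],
    [0.5, 0, 0, 0, 0, 0, 0],
    [0.5, 0, 0, -0.02, 0, 0, 0],
    [0.5, 0, 0, -0.025, 0, 0, 0],
    [0.5, 0, 0, -0.025, 0, 0, 0]
  ]
}}

```text
time_s: 62.58
tool_pos: [0.5117, 0.2899, 0.1423]
tcp_rot: [0.001, 0.585, 0.811, 0.001]
ft_force: [0.4, -0.0, -0.0]
opening: 0.499
gripper_force: 0.0
```

```bash
python3 - <<'E'
from path import *
log()
b=(.6573,.0382)
go([(wp(b,.12,2.4,0,0,0),9,.5),(wp(b,.0185,2.4,0,0,0),4,.5)])
E
```

```text
62.58 q [ 0.414  0.518  1.526 -0.     1.094  0.093] p [0.5117 0.2899 0.1423] F [ 0.4 -0.  -0. ] 0.499 0.0
[0.5, -0.0316, 0.0065, 0.0025, 0.0, -0.0, 1.8] [0.5, -0.0314, 0.0075, 0.0025, 0.0, -0.0, 1.8] [0.5, -0.0312, 0.0085, 0.0025, 0.0, -0.0, 1.8] [0.5, -0.0309, 0.0094, 0.0025, 0.0, -0.0, 1.8] [0.5, -0.0306, 0.0104, 0.0025, 0.0, -0.0, 1.8] [0.5, -0.0303, 0.0113, 0.0025, 0.0, -0.0, 1.8] [0.5, -0.0299, 0.0123, 0.0025, 0.0, -0.0, 1.8] [0.5, -0.0295, 0.0132, 0.0025, 0.0, -0.0, 1.8] [0.5, -0.0291, 0.0141, 0.0025, 0.0, -0.0, 1.8]  x 9 speed 0.33 q [-0.03  0.63  1.36  0.    1.15 -0.07]
[0.5, -0.0, -0.0, 0.0254, -0.0, -0.0, -0.0]  x 4 speed 0.2 q [-0.03  0.76  1.43  0.    0.95 -0.07]
```

Call:
{"op": "servo_tool", "data": {
  "deltas": [
    [0.5, -0.0316, 0.0065, 0.0025, 0, 0, 1.8],
    [0.5, -0.0314, 0.0075, 0.0025, 0, 0, 1.8],
    [0.5, -0.0312, 0.0085, 0.0025, 0, 0, 1.8],
    [0.5, -0.0309, 0.0094, 0.0025, 0, 0, 1.8],
    [0.5, -0.0306, 0.0104, 0.0025, 0, 0, 1.8],
    [0.5, -0.0303, 0.0113, 0.0025, 0, 0, 1.8],
    [0.5, -0.0299, 0.0123, 0.0025, 0, 0, 1.8],
    [0.5, -0.0295, 0.0132, 0.0025, 0, 0, 1.8]
  ]
}}

```text
time_s: 63.58
tool_pos: [0.6415, 0.0649, 0.1217]
tcp_rot: [0.001, 0.682, 0.731, 0.002]
ft_force: [0.7, 0.4, 0.5]
opening: 0.5
gripper_force: 0.0
```

Call:
{"op": "servo_tool", "data": {
  "deltas": [
    [0.5, -0.0291, 0.0141, 0.0025, 0, 0, 1.8],
    [0.5, 0, 0, 0.0254, 0, 0, 0],
    [0.5, 0, 0, 0, 0, 0, 0]
  ]
}}

```text
time_s: 63.95
tool_pos: [0.656, 0.0377, 0.0923]
tcp_rot: [-0.0, 0.693, 0.721, 0.0]
ft_force: [0.0, -0.3, -0.2]
opening: 0.499
gripper_force: 0.0
```

```bash
python3 - <<'E'
from path import *
log()
b=(.6573,.0382)
p=shot('wrist');print(octfit(p,p['pixels'],*b,.029,half=.013),proj(p,[*b,.029]))
go([(wp(b,.0185,2.4,0,0,0),3,.5)])
E
```

```text
63.95 q [-3.400e-02  6.640e-01  1.386e+00  1.000e-03  1.091e+00 -7.300e-02] p [0.656  0.0377 0.0923] F [ 0.  -0.3 -0.2] 0.499 0.0
(array([0.6572246 , 0.04119753]), np.float64(2.1153669983622194), np.float64(-223.02284240722656)) [321.86708324 210.8350119 ]
[0.5, 0.0, 0.0002, 0.025, 0.0, -0.0, -0.1] [0.5, 0.0, 0.0002, 0.025, 0.0, -0.0, -0.1] [0.5, 0.0, 0.0002, 0.025, 0.0, -0.0, -0.1]  x 3 speed 0.2 q [-0.03  0.76  1.43 -0.    0.95 -0.07]
```

Call:
{"op": "servo_tool", "data": {
  "deltas": [
    [0.5, 0.0015, 0.0005, 0.025, 0, 0, 0],
    [0.5, 0, 0.0002, 0.025, 0, 0, 0],
    [0.5, 0, 0, 0.0245, 0, 0, 0],
    [0.2, 0, 0, 0, 0, 0, 0],
    [0.2, 0, 0, 0, 0, 0, 0],
    [0.2, 0, 0, 0, 0, 0, 0],
    [0.2, 0, 0, 0, 0, 0, 0]
  ],
  "force": 15
}}

```text
time_s: 64.88
tool_pos: [0.6588, 0.0397, 0.0204]
tcp_rot: [0.002, 0.693, 0.721, 0.002]
ft_force: [-0.8, 1.1, 8.1]
opening: 0.283
gripper_force: 15.0
```

```bash
python3 - <<'E'
from path import *
log()
b=(.6573,.0395);c=(.6115,.286)
go([(wp(b,.11,2.4,0,0,0),3,.2),(wp(c,.11,18,0,0,0),8,.2),(wp(c,.071,18,0,0,0),2,.2)])
E
```

```text
64.88 q [-3.100e-02  7.560e-01  1.429e+00  1.000e-03  9.510e-01 -7.100e-02] p [0.6588 0.0397 0.0204] F [-0.8  1.1  8.1] 0.283 15.0
[0.2, -0.0, -0.0004, -0.0299, 0.1, -0.0, -0.1] [0.2, -0.0, -0.0004, -0.0299, 0.1, -0.0, -0.1] [0.2, -0.0, -0.0005, -0.0299, 0.1, -0.0, -0.1]  x 3 speed 0.24 q [-0.03  0.64  1.37 -0.    1.13 -0.07]
[0.2, 0.031, -0.0044, 0.0, -0.0, -0.0, -2.0] [0.2, 0.0312, -0.0034, 0.0, -0.0, -0.0, -2.0] [0.2, 0.0313, -0.0023, 0.0, -0.0, -0.0, -2.0] [0.2, 0.0313, -0.0012, 0.0, -0.0, -0.0, -2.0] [0.2, 0.0313, -0.0002, 0.0, -0.0, -0.0, -2.0] [0.2, 0.0313, 0.0009, 0.0, -0.0, -0.0, -2.0] [0.2, 0.0313, 0.002, 0.0, -0.0, -0.0, -2.0] [0.2, 0.0312, 0.003, 0.0, -0.0, -0.0, -2.0]  x 8 speed 0.29 q [0.35 0.67 1.32 0.   1.15 0.03]
[0.2, -0.0, -0.0, 0.0195, 0.0, -0.0, -0.0]  x 2 speed 0.14 q [0.35 0.71 1.35 0.   1.08 0.03]
```

Before dropping the second bead I pause above the far cup and check where it stands.

Call:
{"op": "servo_tool", "data": {
  "deltas": [
    [0.2, 0, -0.0004, -0.0299, 0, 0, 0],
    [0.2, 0, -0.0004, -0.0299, 0, 0, 0],
    [0.2, 0, -0.0004, -0.0299, 0, 0, 0],
    [0.2, 0.031, -0.0044, 0, 0, 0, -2],
    [0.2, 0.0312, -0.0034, 0, 0, 0, -2],
    [0.2, 0.0313, -0.0023, 0, 0, 0, -2],
    [0.2, 0.0313, -0.0012, 0, 0, 0, -2]
  ]
}}

```text
time_s: 65.75
tool_pos: [0.6338, 0.1638, 0.1096]
tcp_rot: [0.001, 0.641, 0.768, 0.002]
ft_force: [0.6, 0.2, 0.4]
opening: 0.28
gripper_force: 15.0
```

```bash
python3 - <<'E'
from path import *
log()
c=(.6115,.286)
p=shot('wrist','w7.png')
for x in((.6115,.286),(.512,.2895),(.423,.292)):print(octfit(p,p['pixels'],*x,.065),proj(p,[*x,.065]))
cv2.imwrite('pics/v12.png',cv2.resize(p['pixels'][0:330,60:500],(800,600)))
go([(wp(c,.11,18,0,0,0),4,.2),(wp(c,.071,18,0,0,0),2,.2)])
E
```

```text
65.75 q [ 0.161  0.639  1.383  0.     1.116 -0.018] p [0.6338 0.1638 0.1096] F [0.6 0.2 0.4] 0.28 15.0
(array([0.61736326, 0.28957881]), np.float64(19.47062319636462), np.float64(-156.0836639404297)) [320.0797063   38.50736164]
(array([0.5044339 , 0.29988462]), np.float64(13.475876337153759), np.float64(-109.1656494140625)) [164.93632689   0.78830277]
(array([0.42391009, 0.29292317]), np.float64(7.949472778547761), np.float64(-84.451171875)) [ 16.88741798 -34.02935542]
[0.2, 0.0302, 0.0001, -0.0001, 0.1, -0.0, -1.9] [0.2, 0.0301, 0.0011, -0.0001, 0.1, -0.0, -1.9] [0.2, 0.0301, 0.0021, -0.0001, 0.1, -0.0, -1.9] [0.2, 0.03, 0.0031, -0.0001, 0.1, -0.0, -1.9]  x 4 speed 0.28 q [0.35 0.67 1.32 0.   1.15 0.03]
[0.2, 0.0, -0.0, 0.0195, -0.0, 0.0, 0.0]  x 2 speed 0.14 q [0.35 0.71 1.35 0.   1.08 0.03]
```

View pics/v12.png

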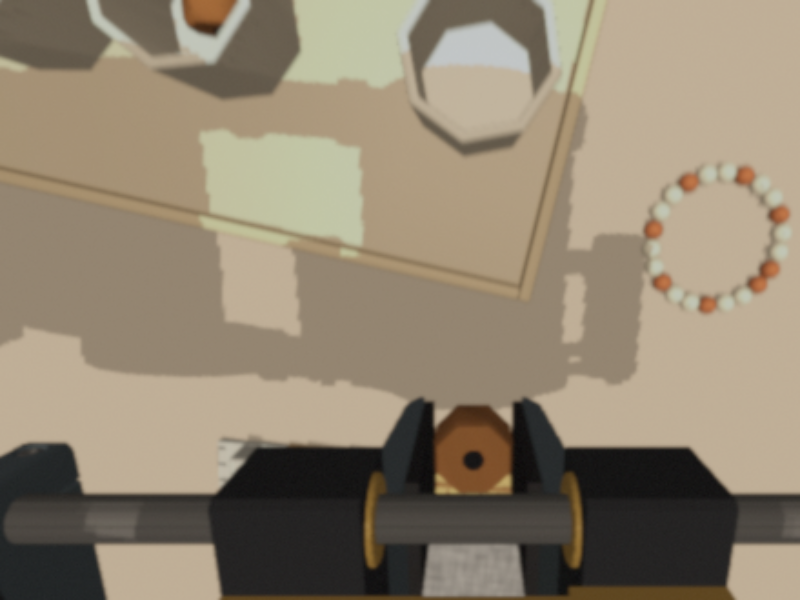

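v12 shows the first bead inside the middle cup at (210,8), the empty far cup at (480,70), and the second bead held at (473,450).

Call:
{"op": "servo_tool", "data": {
  "deltas": [
    [0.2, 0.0304, 0.001, 0, 0, 0, -1.9],
    [0.2, 0.0303, 0.0017, 0, 0, 0, -1.9],
    [0.2, 0.0302, 0.0027, 0, 0, 0, -1.9],
    [0.2, 0.0301, 0.0037, 0, 0, 0, -1.9],
    [0.2, 0, 0, 0.0195, 0, 0, 0],
    [0.2, 0, 0, 0.0195, 0, 0, 0],
    [0.2, 0, 0, 0, 0, 0, 0]
  ]
}}

```text
time_s: 66.68
tool_pos: [0.6145, 0.282, 0.0682]
tcp_rot: [0.0, 0.589, 0.808, 0.0]
ft_force: [-0.2, -0.4, 0.6]
opening: 0.283
gripper_force: 15.0
```

Call:
{"op": "servo_tool", "data": {
  "deltas": [
    [0.5, 0, 0, 0, 0, 0, 0],
    [0.5, 0, 0, 0, 0, 0, 0],
    [0.5, 0, 0, -0.02, 0, 0, 0],
    [0.5, 0, 0, -0.03, 0, 0, 0],
    [0.5, -0.03, 0, -0.03, 0, 0, 0],
    [0.5, -0.045, 0, -0.02, 0, 0, 0],
    [0.5, -0.045, 0, 0, 0, 0, 0],
    [0.5, -0.045, 0, 0, 0, 0, 0]
  ]
}}

```text
time_s: 67.68
tool_pos: [0.6663, 0.1242, 0.1707]
tcp_rot: [0.002, 0.589, 0.808, 0.002]
ft_force: [0.4, 1.0, -0.2]
opening: 0.498
gripper_force: 0.0
```

Call:
{"op": "servo_tool", "data": {
  "deltas": [
    [0.5, -0.045, -0.01, 0, 0, 0, 0],
    [0.5, -0.045, -0.01, 0, 0, 0, 0],
    [0.5, 0, 0, 0, 0, 0, 0]
  ]
}}

```text
time_s: 68.05
tool_pos: [0.6746, 0.0306, 0.1702]
tcp_rot: [0.001, 0.59, 0.807, 0.001]
ft_force: [-0.5, 0.2, 0.6]
opening: 0.499
gripper_force: 0.0
```

```bash
python3 - <<'E'
from path import *
log()
s=shot('scene','s9.png');d=shot('side','d9.png');w=shot('wrist','w9.png')
cv2.imwrite('pics/v13.png',cv2.resize(s['pixels'][150:310,220:490],(796,472)))
for q in(w,s,d):print([(np.round(r['box']),round(r['confidence'],2)) for n in('ruler_mid','bead1_mid') for r in optics.search_frame(q,n)])
E
```

```text
68.05 q [-0.043  0.603  1.266  0.     1.269 -0.351] p [0.6746 0.0306 0.1702] F [-0.5  0.2  0.6] 0.499 0.0
[(array([170.,  85.,  44., 157.]), 0.68)]
[(array([289., 203.,  75.,  30.]), 0.65), (array([207., 164.,  90.,  58.]), 0.69)]
[(array([282., 185.,  65.,  69.]), 0.91)]
```

View pics/v13.png

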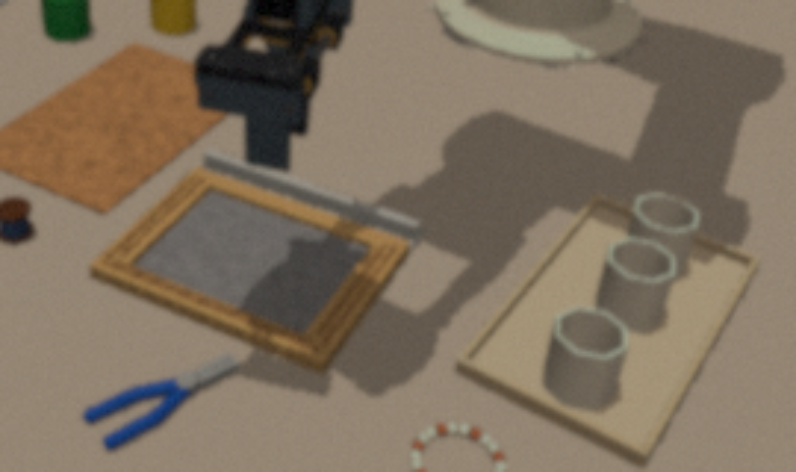

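v13 shows the board empty, the ruler flush along its edge from (207,160) to (418,230), and the three cups upright in the tray at (590,355), (640,285) and (665,225). I check the ruler edge and the beads numerically.

```bash
python3 - <<'E'
from fit import *
np.set_printoptions(precision=4,suppress=True)
d=shot('side');w=shot('wrist')
for nm,q in(('side',d),('wrist',w)):
    h=cv2.cvtColor(q['pixels'],cv2.COLOR_BGR2HSV);m=cv2.inRange(h,(3,130,40),(14,255,255))
    n,_,st,ce=cv2.connectedComponentsWithStats(m)
    for i in range(1,n):
        if st[i,4]>8:print(nm,'orange',ce[i].round(),st[i,4],onz(q,*ce[i],.03).round(3))
for c in((.6135,.286),(.512,.29),(.423,.292)):print('cup bead at side px',proj(d,[*c,.025]).round(),'wrist',proj(w,[*c,.025]).round())
# ruler line: ridge/strip edges in wrist
g=cv2.cvtColor(w['pixels'],cv2.COLOR_BGR2HSV).astype(int)
E=[]
for v in range(100,235,8):
    s=g[v,150:300,1];b=150+int(np.argmax(s>90));low=np.where(s[:b-150]<45)[0]
    if len(low) and b>150:
        l=150+low[-1];x=onz(w,l+.5,v,.005);y=onz(w,b-.5,v,.016);E.append([*x[:2],*y[:2]])
E=np.array(E);print(len(E))
for k in(0,2):
    c=np.polyfit(E[:,k+1],E[:,k],1);print('edge slope',c[0],'x at y=-.02',np.polyval(c,-.02),'res',np.std(np.polyval(c,E[:,k+1])-E[:,k]))
print(E[::4])
E
```

```text
side orange [301. 140.] 48 [ 0.733 -0.228  0.03 ]
side orange [168. 237.] 10 [0.75  0.243 0.03 ]
side orange [197. 275.] 25 [0.621 0.278 0.03 ]
side orange [231. 308.] 18 [0.509 0.293 0.03 ]
side orange [ 70. 366.] 555 [0.653 0.553 0.03 ]
side orange [ 46. 390.] 505 [0.648 0.602 0.03 ]
wrist orange [421.  25.] 59 [0.716 0.212 0.03 ]
wrist orange [472.  29.] 117 [0.762 0.223 0.03 ]
wrist orange [442.  41.] 57 [0.74  0.205 0.03 ]
cup bead at side px [197. 281.] wrist [ 343. -109.]
cup bead at side px [231. 307.] wrist [ 226. -163.]
cup bead at side px [264. 332.] wrist [ 115. -212.]
17
edge slope -0.08612928048301667 x at y=-.02 0.5481078637872269 res 5.463995442597794e-17
edge slope -0.09083478437148003 x at y=-.02 0.5538245413472912 res 0.0004232513217186884
[[ 0.5389  0.0866  0.5445  0.0879]
 [ 0.5419  0.0526  0.5464  0.0548]
 [ 0.5449  0.0167  0.5504  0.0204]
 [ 0.5482 -0.0215  0.5537 -0.0165]
 [ 0.5517 -0.062   0.5571 -0.0557]]
```

```bash
python3 - <<'E'
from path import *
go([((np.array([.5352,-.0259,.1302]),down(.0826)),5,.301)])
E
```

```text
[0.301, -0.0029, -0.0302, 0.0078, 0.0, -0.0, 2.6] [0.301, -0.0043, -0.03, 0.0078, 0.0, -0.0, 2.6] [0.301, -0.0057, -0.0298, 0.0078, 0.0, -0.0, 2.6] [0.301, -0.007, -0.0295, 0.0078, 0.0, -0.0, 2.6] [0.301, -0.0084, -0.0291, 0.0079, 0.0, -0.0, 2.6]  x 5 speed 0.38 q [-0.16  0.47  1.66 -0.    1.01 -0.24]
```

Call:
{"op": "servo_tool", "data": {
  "deltas": [
    [0.3, -0.0029, -0.0302, 0.0078, 0, 0, 2.6],
    [0.3, -0.0043, -0.03, 0.0078, 0, 0, 2.6],
    [0.3, -0.0057, -0.0298, 0.0078, 0, 0, 2.6],
    [0.3, -0.007, -0.0295, 0.0078, 0, 0, 2.6],
    [0.3, -0.0084, -0.0291, 0.0079, 0, 0, 2.6],
    [0.3, 0, 0, 0, 0, 0, 0]
  ]
}}

```text
time_s: 69.35
tool_pos: [0.5332, -0.0267, 0.1297]
tcp_rot: [-0.0, 0.677, 0.736, 0.001]
ft_force: [0.4, -0.1, 0.3]
opening: 0.302
gripper_force: 0.0
```

```bash
python3 - <<'E'
from path import *
log()
w=shot('wrist','w10.png');a=cv2.imread('pics/w3.png');b=w['pixels']
def edges(im):
    h=cv2.cvtColor(im,cv2.COLOR_BGR2HSV).astype(int);o=[]
    for v in range(75,215,20):
        s=h[v,270:380,1]; V=h[v,270:380,2]
        k=np.where((s[:-6]<45)&(s[6:]>90))[0]; o.append(270+k.mean()+3 if len(k) else -1)
    return np.round(o,1)
print(edges(a),edges(b))
for v in(90,150,200):
    print(v,[int(x) for x in cv2.cvtColor(b,cv2.COLOR_BGR2HSV)[v,325:352,1]]);print('   ',[int(x) for x in cv2.cvtColor(b,cv2.COLOR_BGR2HSV)[v,325:352,2]])
sh,_=cv2.phaseCorrelate(np.float32(a[60:215,290:345,1]),np.float32(b[60:215,290:345,1]));print('shift ruler',sh)
sh,_=cv2.phaseCorrelate(np.float32(a[60:120,360:500,1]),np.float32(b[60:120,360:500,1]));print('shift board',sh)
for n in('ruler_mid',):print([(np.round(r['box'],1),round(r['confidence'],2)) for r in optics.search_frame(w,n)])
E
```

```text
69.35 q [-1.630e-01  4.690e-01  1.671e+00  1.000e-03  1.001e+00 -2.470e-01] p [ 0.5332 -0.0267  0.1297] F [ 0.4 -0.1  0.3] 0.302 0.0
[339.  338.5 338.  338.  338.  337.  337. ] [341.5 341.  340.5 340.  340.  339.5 339. ]
90 [23, 24, 23, 22, 22, 22, 22, 22, 22, 22, 22, 22, 22, 22, 22, 23, 50, 111, 126, 124, 121, 124, 124, 126, 127, 125, 124]
    [153, 148, 155, 161, 161, 161, 163, 162, 161, 161, 161, 162, 162, 163, 164, 156, 138, 143, 160, 167, 168, 166, 164, 162, 161, 161, 162]
150 [27, 27, 23, 22, 22, 22, 22, 21, 23, 23, 22, 22, 22, 22, 28, 60, 113, 125, 125, 125, 123, 124, 124, 125, 124, 126, 126]
    [153, 152, 156, 160, 159, 159, 159, 158, 158, 158, 159, 159, 159, 159, 154, 141, 151, 167, 172, 172, 170, 168, 166, 165, 166, 166, 166]
200 [29, 28, 27, 26, 26, 26, 25, 26, 26, 26, 24, 26, 24, 28, 54, 113, 124, 124, 124, 125, 125, 125, 126, 127, 126, 125, 125]
    [150, 153, 158, 159, 158, 157, 156, 156, 157, 158, 158, 158, 159, 156, 142, 149, 168, 173, 173, 171, 169, 167, 166, 165, 166, 167, 165]
shift ruler (0.24705132187319023, -0.14116224279595713)
shift board (0.5768133122192722, -0.01788842819798475)
[(array([297.5,  60.1,  42.3, 240.9]), 0.65)]
```

```bash
python3 -c "
from plant import job_done
print(job_done())"
```

```text
the job is handed in; nothing more can be done
None
```

I handed the job in after about 69 s of robot time. All three cups stand mouth-up in the tray, both beads are in cups, and the ruler lies flush along the board's robot-side edge with its ends level. The bracelet, pliers and spool were left alone; no verdict came back at hand-in.

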